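# Pack a reader check plate into a two-layer carrier

## Task

Pack the check kit. The metal check plate lies flush in its blue storage block: press down on its end at the thumb notch so that it tips and its other end stands up, then grip it there and lay it flat, windows up, in the orange corner stops on the floor of the white carrier. Then fit the green divider level on the carrier's ledges over it, with its fin handle up, and stand the red-lidded cup upright in the divider's square socket; leave the two yellow-lidded cups and the green-capped vial where they stand.

Things in the scene. Friction and masses are not known exactly. Their poses are not given: they have to be found in the camera images.
- block: Blue storage block, 141 x 81 x 55 mm, fixed. Origin: centre of underside. Its top has a centred pocket 113 x 53 mm (x, y), 15 mm deep, holding the plate. From x = -4 mm to the pocket's -x end the floor drops 36 mm more (a well): the plate tips on that step. The -x end wall has a thumb notch 36 mm wide, down to 16 mm over the worktop, and two yellow bars on the rims there. Walls 14 mm.
- press_point (a point): Point at the block's top level (55 mm up), 42 mm from its centre towards the notch, where to press the plate; axes as block. Pressing here straight down 20 mm below the block's top (a few N) tips the plate to about 40 degrees; it then stays leaning by itself, low end in the well, +x end up out of the block. Less than 17 mm can fall back; pressing the +x half does nothing.
- plate_centre (a point): Centre of the aluminium check plate, 110 x 50 x 15 mm (x, y, z), eight round windows on top, 0.2 kg (0.7 to 1.3 times). Starts flush in the pocket (top level with the block's top, about 1.5 mm play all round), x along the block's x; z is its top normal. Tipped, its +x end is up: grip its long sides (50 mm apart) there, 30 to 40 mm from its centre, clear of the block's top.
- carrier: White open carrier box, 164 x 124 x 42 mm, walls and floor 5 mm, fixed to the worktop. Origin: centre of its underside; z up. Four ledges (14 mm square posts) in the corners rise to 26 mm above the worktop and carry the divider.
- nest (a point): Centre of the carrier's floor (5 mm over the worktop), axes as carrier. Four orange L-shaped stops, 7 mm high, bound a 120 x 58 mm nest round it (long side along x) for the plate, either way round. Along the plate's long sides they cover only 48 to 60 mm from the centre in x; between them fingers have room beside the plate (wall 57 mm from the centre in y).
- fin (a point): Centre of the fin handle of the green divider: a loose sheet 144 x 104 x 5 mm, 0.12 kg (0.7 to 1.3 times), lying on the worktop. The fin is 10 mm thick in x, 60 mm long in y, 40 mm high (5 to 45 mm over the sheet's underside); its centre is 25 mm over the underside, at x = -14 mm from the sheet's centre. z up.
- divider_mid (a point): Centre of the green divider's sheet, at its underside; axes as fin. Fitted, the underside is 26 mm above the worktop, the sheet having 5 mm play to each carrier wall; either way round.
- socket (a point): Centre of the square socket on the divider, on the sheet's upper face, at x = +37 mm from the sheet's centre (51 mm from the fin centre along +x): inside 62 x 62 mm, rim 12 mm high and 3 mm thick.
- red_cup_centre (a point): Centre (33 mm above its base) of the control cup: red-lidded specimen cup, 66 mm tall; lid 58 mm diameter (top 14 mm), body below it about 53 mm. Stands upright, loose.
- yellow_cup_a_centre (a point): Centre (33 mm up) of a yellow-lidded specimen cup, 64 mm diameter, 66 mm tall; loose bystander.
- yellow_cup_b_centre (a point): Centre (33 mm up) of another yellow-lidded specimen cup, 64 mm diameter, 66 mm tall; loose bystander.
- vial_centre (a point): Centre (31 mm up) of a small green-capped white dropper vial, 28 mm diameter, 62 mm tall; loose bystander.
Mind the look-alikes: they are no part of the job. Of the things that look like the part that bears plate_centre, the larger one is meant. There is more than one size of the part that bears red_cup_centre; the job needs the larger.

How it is judged:
By the outcome, as a careful person would: the job done as asked, in the order asked, and still so for the second after the job is handed in, with the robot touching nothing.
It also fails if it takes over 72 s, if anything falls off the work surface, if the arm or the gripper's body presses on something with over 40 N, if the wrist force passes 120 N, or if a joint passes its speed limit or range.

## Robot

A 6-joint arm with a two-finger parallel gripper is mounted at the origin on a cart in front of the work surface, level with it; the furniture and walls round the work are solid. World frame = base frame: x ahead of the robot, y to its left, z up, the work surface at z = 0. Lengths are in m, angles in degrees, forces in N, time in s.
With the tool pointing down it reaches from about 0.4 to 0.825 m from the base axis. Payload 7 kg.
Tool frame: the origin (TCP) lies midway between the tips of the shut fingers; the grasp point (between the pads) lies 19 mm behind it; z points along the fingers, y is the direction in which the jaws open and shut (so a half turn about z gives the same grasp; the last joint's range is limited). The gripper opens to 88 mm and grips with 3 to 60 N. Pads are 19 mm wide; open, the fingers measure 130 mm over their backs; the gripper's body (78 mm by 193 mm) begins 47 mm behind the grasp point.
Start: joints at [86.465, 20.546, 0.682, 0, -70.136, -16.507], TCP at [0.231, 0.634, 0.227] pointing down, gripper open.
Joint ranges: [-176.03, 176.03], [-82.01, 121.73], [-58.28, 71.71], [-173.87, 95.51], [-174.79, -0.11], [-173.66, 173.66]. Speed limits (degrees/s): [136.94, 136.94, 172.46, 180, 180, 180].

## Interface

Orientations are given as [roll, pitch, yaw] about the fixed x, y, z axes, in that order (R = Rz(yaw) Ry(pitch) Rx(roll)).
In Python, from plant import ctrl, snapshot gives the robot as it stands.
- The arm moves only by the shell command python3 -m pendant 'ROWS'. ROWS is JSON, a list of rows, each a list of 7 numbers: the shift along the tool's x, y, z in m, then the turn, a rotation vector about the tool's x, y, z in rad, then the opening, from -1 (shut) to 1 (fully open), so that 0 is half open. In form: [[x, y, z, ax, ay, az, jaw], ...]. A call has 1 to 12 rows; each row is the pose to reach, as a shift and turn from the pose commanded when the call began, along the tool's axes at that moment; what a row does not reach only later rows make up. A row lasts 1/8 s, in which the tool goes at most 62.5 mm and 10.7 degrees, less where a joint would pass 70% of its speed; a pose out of reach is approached as far as the arm can. A call with a gripper value outside its range is refused whole. The fingers move at their own pace and stop on an object; the grip force is fixed at half the most. Time passes only in rows, so rows that repeat a pose let the fingers close. It gives the time, the measured TCP pose, the force and the opening at its end, in the units of the state.
- ctrl.get_obs(): the state, without advancing time (a new reading comes with each control period).
- snapshot(name): name is "side" or "top"; returns a dict with "image" (400x640x3 uint8, blue, green, red), "mtx" (3x3 intrinsics, pixels), "k1" (the pictures are not rectified: a ray, as slopes to the right and down, at radius r is drawn at 1 + k1 r^2 times it, then the intrinsics apply), "eye" and "attitude" of the camera in the world. Camera axes: x right, y up, looking along -z (the intrinsics and any distortion apply to the point x, -y, -z); pixel columns grow to the right and rows downward; lengths in m; the calibration is good to about 2 mm. A picture is of the moment at which its call begins. There is no depth.
- ctrl.close_job(): hands the job in, once; it reports no verdict.
The state is a dict: "clock": time; "joint_pos": joint angles; "qvel": joint speeds; "tau": joint torques, N m; "tool_pos": TCP position; "orientation": TCP orientation; "force": force on the tool from outside, world axes, zero at the start; "moment": the same for the moment, N m; "opening": finger opening in m.
Only numpy, scipy, OpenCV 4.12 (cv2) and the standard library are available. Lean on these libraries where they do the work, as an engineer would, in place of code of your own. Each camera call takes 0.05 s, during which the arm holds its last target.

## Working session

There is one attempt and no reset: what is moved stays moved. The work goes in short steps, Python scripts to look and compute and a shell command to move; the robot and the scene stay as the last step left them, time stands still between calls to the robot, and variables do not carry over. Pictures are saved under pics/ and viewed, and the job is handed in when it is done.

```bash
ls; mkdir -p pics; python3 - <<'E'
from plant import ctrl,snapshot
import cv2
o=ctrl.get_obs()
for k in o: print(k,o[k])
for n in("side","top"):
    s=snapshot(n); cv2.imwrite(f"pics/{n}0.png",s["image"]); print(n,s["mtx"],s["k1"],s["eye"],s["attitude"])
E
```

```text
pics
clock 0.0
joint_pos [ 8.64650839e+01  2.05906449e+01  6.31940293e-01 -1.92609416e-02
 -7.01359406e+01 -1.65056650e+01]
qvel [-0.05147547  0.08058946 -0.04437039  0.084859    0.03351772 -0.08176455]
tau [ 2.01142997e-03 -5.82726932e+01  2.93052131e+01  6.99669465e+00
  7.07954750e-03 -1.52750772e-04]
tool_pos [0.23118831 0.6336364  0.22562039]
orientation [ 1.79904110e+02 -9.53187669e-03 -2.00471328e+01]
force [-0.57851408  0.47050134 -1.05241911]
moment [-0.00193569  0.01942276  0.04061272]
opening 0.08795853841174571
side [[490.6954313    0.         313.65791402]
 [  0.         490.6954313  202.56054132]
 [  0.           0.           1.        ]] -0.11286421898796564 [0.55625122 1.02502011 1.09577946] [  43.9399375    -0.63353465 -179.29072745]
top [[387.84596538   0.         323.09827384]
 [  0.         387.84596538 199.99219404]
 [  0.           0.           1.        ]] -0.06529813316693994 [0.44140991 0.04690078 1.20144222] [  6.20949194  -0.22759398 -89.50060349]
```

View pics/side0.png

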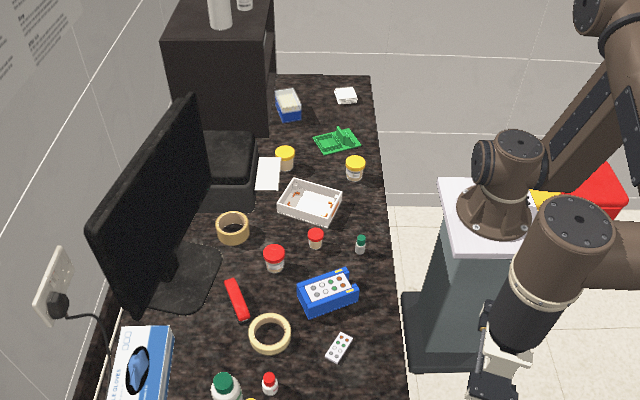

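View pics/top0.png

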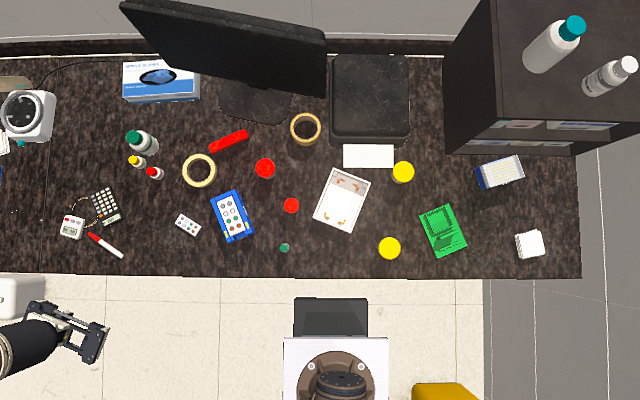

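Side view shows the block near (328,292), the carrier (310,203), the divider (337,141), red cups (274,258) and (316,238), and a small look-alike plate (339,347). In the top view these are at (232,215), (342,200), (443,230), (265,168), (291,205) and (187,224).

I'll enlarge both views.

```bash
cat > h.py <<'E'
import numpy as np, cv2
from scipy.spatial.transform import Rotation as R
from scipy.optimize import least_squares
from plant import ctrl,snapshot
def cam(n):
    s=snapshot(n); return s
def proj(s,P):
    P=np.atleast_2d(np.asarray(P,float)); Rc=R.from_euler('xyz',s["attitude"],degrees=True).as_matrix()
    c=(P-s["eye"])@Rc; a=c[:,0]/-c[:,2]; b=-c[:,1]/-c[:,2]; k=1+s["k1"]*(a*a+b*b); m=s["mtx"]
    return np.c_[m[0,0]*a*k+m[0,2], m[1,1]*b*k+m[1,2]]
def ray(s,uv):
    m=s["mtx"]; p=cv2.undistortPoints(np.array([[uv]],float),m,np.array([s["k1"],0,0,0,0.]),None)[0,0]
    Rc=R.from_euler('xyz',s["attitude"],degrees=True).as_matrix()
    return Rc@np.array([p[0],-p[1],-1.])
def onz(s,uv,z):
    d=ray(s,uv); e=np.array(s["eye"]); return e+d*(z-e[2])/d[2]
def tri(ss,uvs):
    f=lambda X: np.concatenate([proj(s,X)[0]-u for s,u in zip(ss,uvs)])
    r=least_squares(f,[0.5,0.1,0.03]); return r.x, np.abs(r.fun).max()
def crop(s,x0,y0,x1,y1,k,name):
    im=cv2.resize(s["image"][y0:y1,x0:x1],None,fx=k,fy=k,interpolation=cv2.INTER_CUBIC); 
    for x in range((x0//10+1)*10,x1,10): cv2.line(im,((x-x0)*k,0),((x-x0)*k,6 if x%50 else 14),(255,255,255),1)
    for y in range((y0//10+1)*10,y1,10): cv2.line(im,(0,(y-y0)*k),(6 if y%50 else 14,(y-y0)*k),(255,255,255),1)
    cv2.imwrite(f"pics/{name}.png",im)
def at(n): return snapshot(n)
E
python3 - <<'E'
from h import *
s=snapshot("side");t=snapshot("top")
import pickle; pickle.dump((s,t),open("s0.pkl","wb"))
crop(s,240,180,370,320,4,"s1"); crop(t,180,150,310,250,6,"t1"); crop(t,300,150,480,270,4,"t2"); crop(s,250,110,380,230,5,"s2")
E
```

```text
(no output)
```

View pics/s1.png

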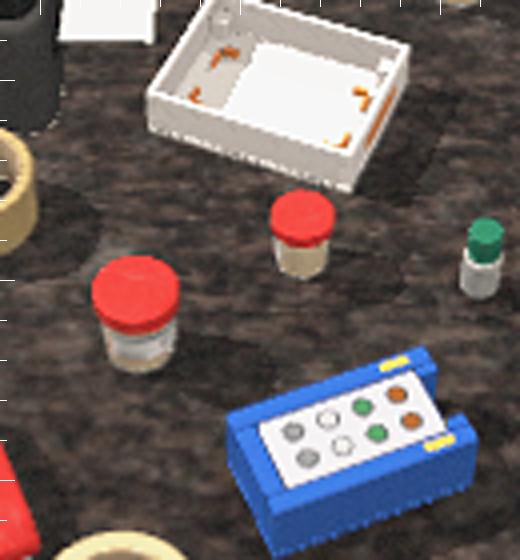

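View pics/t1.png

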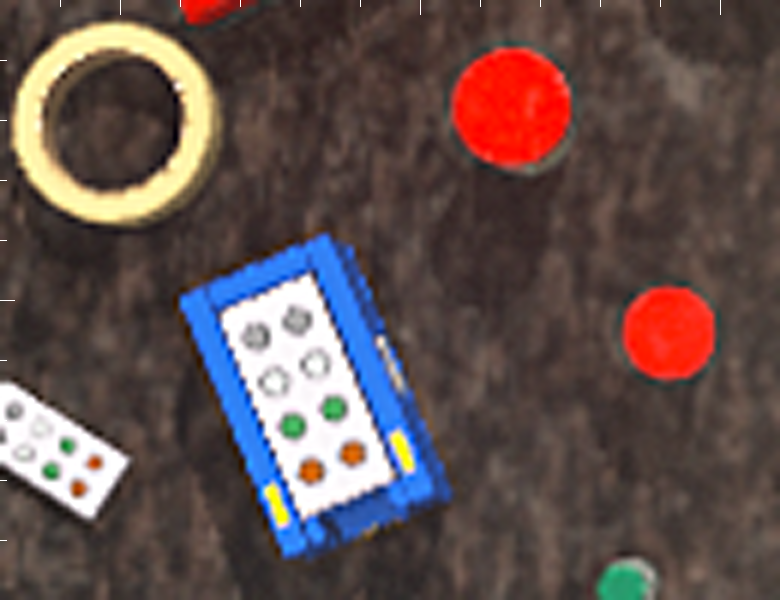

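View pics/t2.png

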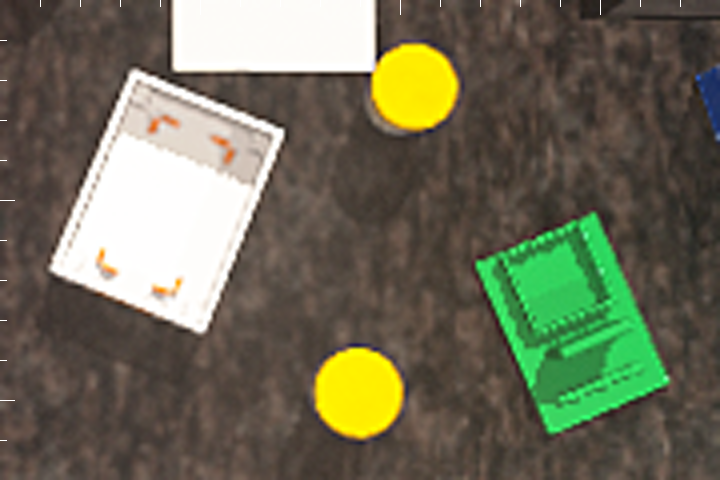

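View pics/s2.png

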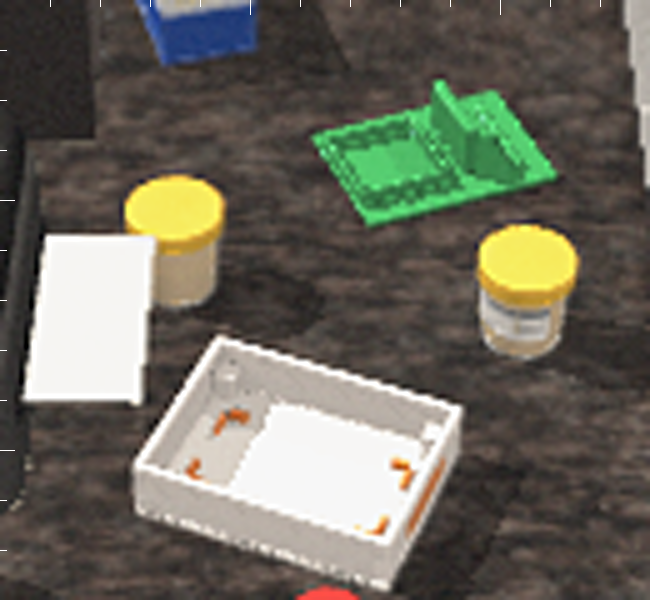

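Choices (top-view pixels):
- **Plate:** the large plate in the block at (232,215). The look-alike is the small loose plate at (187,224).
- **Cup:** the larger red lid at (265,168), about 20 px across. The smaller one at (291,205) is about 15 px, and there is also a red-capped bottle at (155,173).

The close crop agrees. Next I'll compute poses.

```bash
cat > fit.py <<'E'
from h import *
import pickle
s,t=pickle.load(open("s0.pkl","rb"))
def px(p,k,x0,y0): return (np.array(p,float)+.5)/k-.5+[x0,y0]
T1=lambda p:px(p,6,180,150); S1=lambda p:px(p,4,240,180); T2=lambda p:px(p,4,300,150); S2=lambda p:px(p,5,250,110)
def fit(L,W,ptst,ptss,z,name,x0):
    # corners order: given local corners
    loc=np.array([[-L/2,-W/2],[L/2,-W/2],[L/2,W/2],[-L/2,W/2]])
    def world(q,z):
        c,sn=np.cos(q[2]),np.sin(q[2]); return np.c_[q[0]+c*loc[:,0]-sn*loc[:,1],q[1]+sn*loc[:,0]+c*loc[:,1],np.full(4,z)]
    f=lambda q:np.r_[(proj(t,world(q,q[3]))-ptst).ravel(),(proj(s,world(q,q[3]))-ptss).ravel()]
    r=least_squares(f,list(x0)+[z]); print(name,"x y z",r.x[[0,1,3]].round(4),"yaw",np.degrees(r.x[2]).round(2),"zexp",z,"maxres",np.abs(r.fun).max().round(2))
    for n,c,p in(("top",t,ptst),("side",s,ptss)):
        r2=least_squares(lambda q:(proj(c,world(q,z))-p).ravel(),x0); print("   ",n,r2.x[:2].round(4),np.degrees(r2.x[2]).round(2),np.abs(r2.fun).max().round(2))
# plate: local -x end = notch end
# top view: notch end is bottom; right = -y world. local x up image(world +x-ish), local y = left
fit(.110,.050,T1([(396,480),(313,271),(219,315),(302,518)]),S1([(415,370),(258,423),(290,488),(445,432)]),.055,"plate",[.5,.3,0.4])
# carrier: x up
fit(.164,.124,T2([(205,333),(285,129),(134,70),(50,269)]),S2([(463,408),(220,337),(135,465),(390,546)]),.042,"carrier",[.5,.0,-.3])
# divider: socket at +x (up), fin below
fit(.144,.104,T2([(668,381),(597,212),(476,261),(550,434)]),S2([(496,92),(314,138),(370,224),(556,178)]),.005,"divider",[.4,-.3,.4])
for n,a,b in(("red",T1((512,106)),None),("redsmall",T1((669,333)),None),("yA",T2((415,87)),None),("yB",T2((359,393)),None),("vial",T1((626,580)),None)):
    print(n,onz(t,a,.062 if n=="vial" else .066).round(4))
E
python3 fit.py
```

```text
plate x y z [0.5175 0.317  0.0551] yaw 23.62 zexp 0.055 maxres 0.78
    top [0.5174 0.3171] 23.83 0.55
    side [0.5176 0.3169] 23.42 0.74
carrier x y z [ 0.5692 -0.0128  0.0432] yaw -21.78 zexp 0.042 maxres 0.51
    top [ 0.5696 -0.0129] -21.7 0.39
    side [ 0.5689 -0.014 ] -21.9 0.34
divider x y z [ 0.481  -0.329   0.0052] yaw 22.56 zexp 0.005 maxres 0.62
    top [ 0.4813 -0.329 ] 22.5 0.57
    side [ 0.4804 -0.3296] 22.68 0.54
red [0.6614 0.2175 0.066 ]
redsmall [0.5491 0.1375 0.066 ]
yA [ 0.653  -0.1951  0.066 ]
yB [ 0.4263 -0.151   0.066 ]
vial [0.4285 0.1567 0.062 ]
```

```bash
cat > d.py <<'E'
import sys
from h import *
# usage: d.py x y z roll pitch yaw -> shift & rotvec in tool axes from measured pose
v=list(map(float,sys.argv[1:7]))
o=ctrl.get_obs(); R0=R.from_euler('xyz',o["orientation"],degrees=True)
R1=R.from_euler('xyz',v[3:],degrees=True)
sh=R0.inv().apply(np.array(v[:3])-o["tool_pos"]); rv=(R0.inv()*R1).as_rotvec()
print("shift",sh.round(4),"rot",rv.round(4),"rows>=",max(np.linalg.norm(sh)/.0625,np.degrees(np.linalg.norm(rv))/10.7).__round__(1),"t",o["clock"])
E
python3 d.py 0.479 0.3002 0.12 180 0 23.62
```

```text
shift [0.3471 0.2284 0.1063] rot [ 1.000e-03  3.000e-04 -7.621e-01] rows>= 6.9 t 0.2
```

```bash
python3 -m pendant '[[0.347,0.228,0.06,0,0,-0.762,-1],[0.347,0.228,0.06,0,0,-0.762,-1],[0.347,0.228,0.06,0,0,-0.762,-1],[0.347,0.228,0.06,0,0,-0.762,-1],[0.347,0.228,0.06,0,0,-0.762,-1],[0.347,0.228,0.06,0,0,-0.762,-1],[0.347,0.228,0.06,0,0,-0.762,-1],[0.347,0.228,0.106,0,0,-0.762,-1],[0.347,0.228,0.106,0,0,-0.762,-1],[0.347,0.228,0.106,0,0,-0.762,-1]]'; python3 d.py 0.479 0.3002 0.065 180 0 23.62; python3 -c "
from h import *
print(ctrl.get_obs()['joint_pos'])"
```

```text
clock: 1.45
tool_pos: [0.4796, 0.3017, 0.1217]
orientation: [180.0, -0.0, 23.7]
force: [1.1, -0.2, 0.5]
opening: 0.0005
shift [-0.0012  0.0011  0.0567] rot [ 0.0003 -0.0008  0.001 ] rows>= 0.9 t 1.45
[ 5.19868143e+01  1.56361404e+01 -2.12896289e+01  4.36741453e-02
 -5.30416368e+01  6.16657831e+01]
```

```bash
python3 -m pendant '[[-0.001,0.001,0.03,0,0,0,-1],[-0.001,0.001,0.055,0,0,0,-1],[-0.001,0.001,0.062,0,0,0,-1],[-0.001,0.001,0.07,0,0,0,-1],[-0.001,0.001,0.077,0,0,0,-1],[-0.001,0.001,0.083,0,0,0,-1],[-0.001,0.001,0.087,0,0,0,-1],[-0.001,0.001,0.087,0,0,0,-1]]'; python3 - <<'E'
from h import *
s=snapshot("side");t=snapshot("top")
crop(s,280,240,380,330,6,"s3"); crop(t,180,170,280,260,6,"t3")
E
```

```text
clock: 2.45
tool_pos: [0.4791, 0.2999, 0.0343]
orientation: [180.0, -0.0, 23.6]
force: [-2.8, -0.6, 8.1]
opening: 0.0004
```

View pics/s3.png

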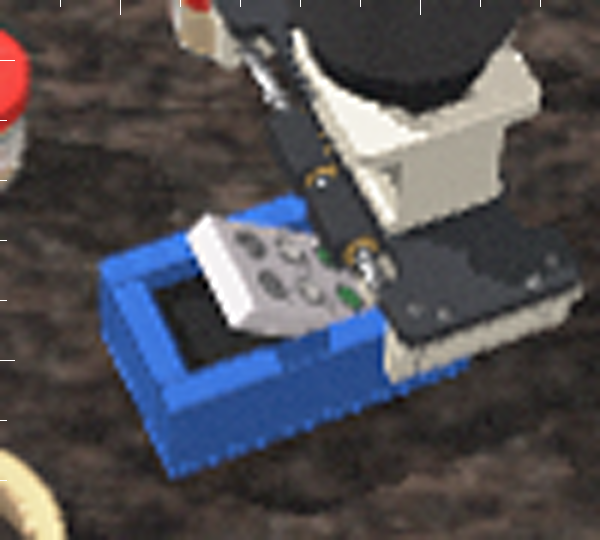

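The plate has tipped, with its end standing up near side pixel (320,285). I'll retract and measure the lean.

```bash
python3 -m pendant '[[0,0,-0.02,0,0,0,-1],[0,0,-0.06,0,0,0,-1],[0,0,-0.11,0,0,0,-1],[-0.05,0,-0.15,0,0,0,1],[-0.09,0,-0.16,0,0,0,1],[-0.09,0.0,-0.16,0,0,0,1],[-0.09,0.0,-0.16,0,0,0,1]]'; python3 - <<'E'
from h import *
s=snapshot("side");t=snapshot("top")
import pickle; pickle.dump((s,t),open("s1.pkl","wb"))
crop(s,280,240,380,330,7,"s4"); crop(t,180,170,280,260,7,"t4")
E
```

```text
clock: 3.42
tool_pos: [0.3965, 0.2639, 0.1939]
orientation: [-180.0, -0.1, 23.6]
force: [0.2, -0.1, -0.3]
opening: 0.0353
```

View pics/s4.png

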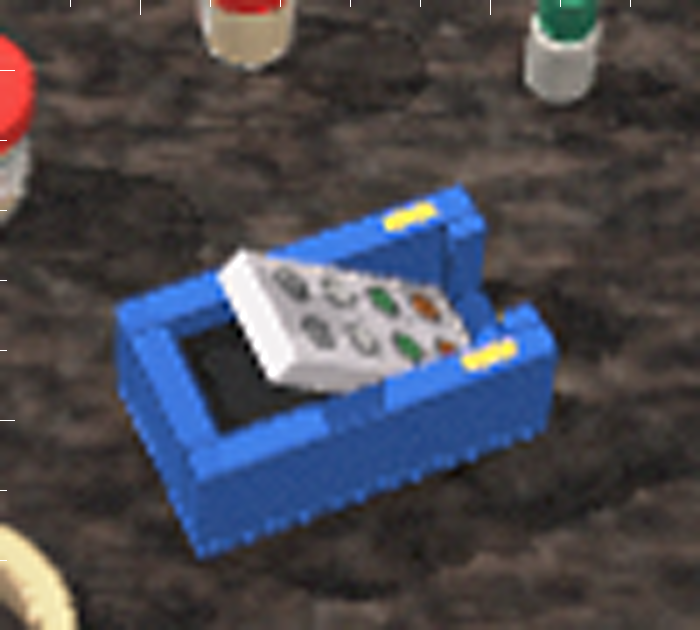

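View pics/t4.png

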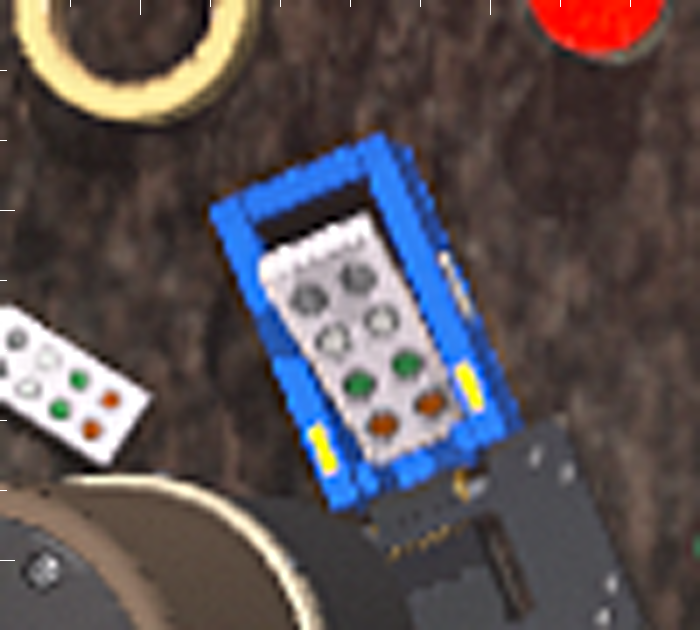

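```bash
cat > tip.py <<'E'
from h import *
import pickle
s,t=pickle.load(open("s1.pkl","rb"))
S=lambda p:(np.array(p,float)+.5)/7-.5+[280,240]; T=lambda p:(np.array(p,float)+.5)/7-.5+[180,170]
pairs=[((293,285),(357,278)),((318,330),(309,297)),((341,294),(381,320)),((362,339),(333,339)),((382,301),(406,363)),((410,347),(360,383)),((426,306),(430,404)),
 ((220,277),(367,214)),((270,382),(259,266))]
yaw=np.radians(23.62); M=np.array([[np.cos(yaw),np.sin(yaw),0],[-np.sin(yaw),np.cos(yaw),0],[0,0,1]])
L=[]
for a,b in pairs:
    X,e=tri((s,t),(S(a),T(b))); l=M@(X-[.5175,.317,0]); L.append(l); print((l*1000).round(1),round(e,2))
L=np.array(L[:7]); print("tilt windows",np.degrees(np.arctan2(*np.polyfit(L[:,0],L[:,2],1)[:1],1)))
# model fit: plate pose px,pz,tilt,y ; outline corners of end bottom edge + windows (local z=7.5, x=i*pitch)
def w(q,P):
    th=q[2]; x,y,z=P.T; return (M.T@np.c_[q[0]+x*np.cos(th)-z*np.sin(th),q[1]+y,q[3]+x*np.sin(th)+z*np.cos(th)].T).T+[.5175,.317,0]
def loc(q): 
    a,b,zz=q[4:7]; W=[]
    for i in (1.5,.5,-.5,-1.5):
        W+=[(i*a,-b,zz),(i*a,b,zz)]
    W=W[:7]+[(.055,-.025,-.0075),(.055,.025,-.0075)]
    return np.array(W)
us=np.array([S(a) for a,b in pairs]); ut=np.array([T(b) for a,b in pairs])
r=least_squares(lambda q:np.r_[(proj(s,w(q,loc(q)))-us).ravel(),(proj(t,w(q,loc(q)))-ut).ravel()],[-.01,0,.7,.05,.024,.012,.0075])
q=r.x; print("centre local x,y,z",(q[[0,1,3]]*1000).round(1),"tilt",np.degrees(q[2]).round(1),"pitch etc",(q[4:]*1000).round(1),"res",np.abs(r.fun).max().round(2))
for gx in(32,36,40):
  for n in (-.006,-.004):
    P=w(q,np.array([[gx/1000,0,n]]))[0]; print(gx,n,"world",P.round(4))
print("lowest pad edge z", w(q,np.array([[.036-.0095,0,-.005]]))[0][2])
E
python3 tip.py
```

```text
[ 13.8 -10.2  76.7] 0.04
[13.8 11.3 77.5] 0.09
[-4.8 -9.8 61.4] 0.22
[-3.9 11.6 62.1] 0.05
[-22.9 -10.4  45.9] 0.08
[-23.7  11.3  45.4] 0.15
[-41.7 -10.8  31.7] 0.02
[ 36.8 -23.7  76.4] 0.09
[36.4 25.  76.3] 0.71
tilt windows 39.59790768933617
centre local x,y,z [-10.4   0.6  49. ] tilt 39.0 pitch etc [23.9 10.9  5.8] res 0.89
32 -0.006 world [0.534  0.3248 0.0645]
32 -0.004 world [0.5328 0.3243 0.0661]
36 -0.006 world [0.5368 0.3261 0.067 ]
36 -0.004 world [0.5357 0.3256 0.0686]
40 -0.006 world [0.5397 0.3273 0.0695]
40 -0.004 world [0.5385 0.3268 0.0711]
lowest pad edge z 0.06183373056676342
```

```bash
python3 d.py 0.4907 0.3059 0.1314 180 -39.3 23.62
```

```text
shift [ 0.103  -0.0009  0.0617] rot [ 5.000e-04  6.864e-01 -1.000e-04] rows>= 3.7 t 3.525
```

```bash
python3 -m pendant '[[0.02,-0.001,0.01,0,0.17,0,1],[0.05,-0.001,0.02,0,0.34,0,1],[0.075,-0.001,0.03,0,0.52,0,1],[0.103,-0.001,0.05,0,0.686,0,1],[0.103,-0.001,0.062,0,0.686,0,1],[0.103,-0.001,0.062,0,0.686,0,1],[0.103,-0.001,0.062,0,0.686,0,1]]'; python3 d.py 0.5371 0.3262 0.0695 180 -39.3 23.62
```

```text
clock: 4.4
tool_pos: [0.5143, 0.3259, 0.2046]
orientation: [179.2, -34.6, 23.2]
force: [-30.8, 44.0, 0.0]
opening: 0.0878
shift [-0.0593  0.0069  0.1232] rot [ 0.0197  0.0825 -0.0059] rows>= 2.2 t 4.4
```

```bash
python3 - <<'E'
from h import *
o=ctrl.get_obs(); print(o['joint_pos'],o['qvel'],o['force'],o['moment'],o['tau'])
s=snapshot("side");t=snapshot("top")
cv2.imwrite("pics/s5.png",s["image"]);cv2.imwrite("pics/t5.png",t["image"])
o=ctrl.get_obs(); print(o['tool_pos'],o['force'])
E
```

```text
[ 35.42963957  -1.2595398  -58.20875112  95.53563912  -7.80336497
 -15.76592207] [-22.13878087  -0.26380164  -8.23038304   4.21862786  28.73409096
 -51.13821377] [-3.07697127e+01  4.40470697e+01  3.64143232e-02] [5.51686474 5.82035181 5.4683061 ] [-12.12185562 -22.89420784  24.70711648  11.88601345  -2.03101292
   0.8423868 ]
[0.51524612 0.32449014 0.2046956 ] [0.1137673  0.5883399  0.30077381]
```

View pics/s5.png

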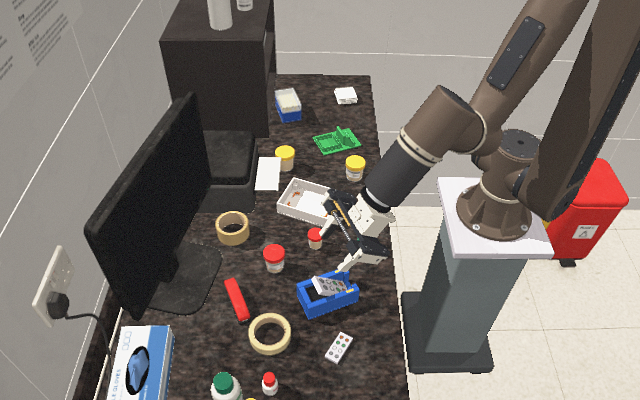

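View pics/t5.png

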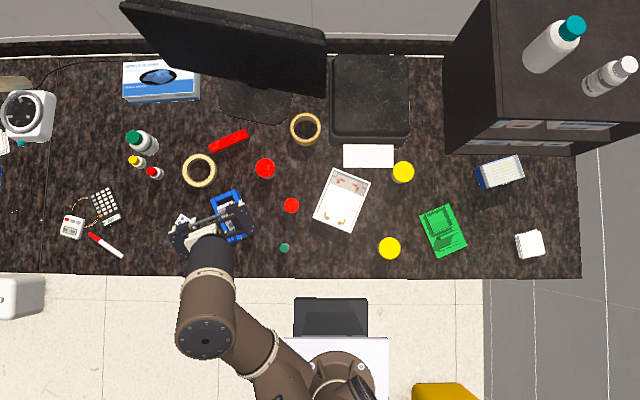

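The picture shows nothing touched: the gripper hangs above the block around side (355,225). The arm ran to its j3/j4 limits because the 39° lean towards the base is out of reach. I'll back out to a near-vertical tool and grasp with a smaller lean.

```bash
python3 d.py 0.51 0.315 0.20 180 -5 23.62
```

```text
shift [-0.0097  0.0067 -0.0009] rot [ 0.0195 -0.5164 -0.0132] rows>= 2.8 t 4.5
```

```bash
python3 -m pendant '[[0,0,0,0,-0.06,0,1],[-0.003,0,0,0,-0.15,0,1],[-0.005,0,0,0,-0.15,0,1]]'; python3 d.py 0.51 0.315 0.20 180 -5 23.62;  python3 -c "
from h import *
print(ctrl.get_obs()['joint_pos'])"
```

```text
clock: 4.88
tool_pos: [0.5351, 0.3211, 0.2198]
orientation: [177.7, -30.2, 23.1]
force: [2.2, -0.3, 1.6]
opening: 0.0878
shift [-0.032  -0.0044  0.0041] rot [ 0.0413 -0.4392 -0.0167] rows>= 2.4 t 4.875
[ 53.30030329   0.71929346 -47.90739286  47.77537773 -22.75025792
  17.58389551]
```

Recovering (j4 is unwinding). I'll continue.

```bash
python3 -m pendant '[[-0.008,-0.001,0.001,0.01,-0.11,-0.004,1],[-0.016,-0.002,0.002,0.02,-0.22,-0.008,1],[-0.024,-0.003,0.003,0.03,-0.33,-0.012,1],[-0.032,-0.004,0.004,0.041,-0.439,-0.017,1],[-0.032,-0.004,0.004,0.041,-0.439,-0.017,1],[-0.032,-0.004,0.004,0.041,-0.439,-0.017,1]]'; python3 d.py 0.51 0.315 0.20 180 -5 23.62;  python3 -c "
from h import *
print(ctrl.get_obs()['joint_pos'])"
```

```text
clock: 5.62
tool_pos: [0.51, 0.3136, 0.1993]
orientation: [-180.0, -5.1, 23.5]
force: [-0.4, 0.4, -0.9]
opening: 0.0877
shift [ 0.0006 -0.0012 -0.0006] rot [-0.0003 -0.0025 -0.002 ] rows>= 0.0 t 5.625
[ 51.86925023  11.46189452 -17.01248967   2.88040361 -57.01544756
  60.16319705]
```

```bash
python3 d.py 0.516 0.317 0.14 180 -20 23.62
```

```text
shift [ 0.0015 -0.0007  0.0597] rot [-1.000e-04  2.593e-01 -2.000e-03] rows>= 1.4 t 5.625
```

```bash
python3 -m pendant '[[0.001,-0.001,0.015,0,0.09,-0.001,1],[0.001,-0.001,0.03,0,0.17,-0.002,1],[0.001,-0.001,0.045,0,0.26,-0.002,1],[0.001,-0.001,0.06,0,0.26,-0.002,1],[0.001,-0.001,0.06,0,0.26,-0.002,1]]'; python3 d.py 0.5348 0.3252 0.0693 180 -20 23.62;  python3 -c "
from h import *
print(ctrl.get_obs()['joint_pos'])"
```

```text
clock: 6.25
tool_pos: [0.5139, 0.3165, 0.1398]
orientation: [-180.0, -20.0, 23.6]
force: [-0.3, 0.2, 0.0]
opening: 0.0875
shift [-0.0028  0.0005  0.074 ] rot [-0.001   0.0004  0.0005] rows>= 1.2 t 6.25
[ 55.25903312   7.68273206 -41.67411044  24.51351099 -25.45471214
  37.57827996]
```

```bash
python3 -m pendant '[[-0.003,0.0005,0.03,0,0,0,1],[-0.003,0.0005,0.055,0,0,0,1],[-0.003,0.0005,0.074,0,0,0,1],[-0.003,0.0005,0.074,0,0,0,1],[-0.003,0.0005,0.074,0,0,0,1]]'; python3 d.py 0.5348 0.3252 0.0693 180 -20 23.62; python3 - <<'E'
from h import *
print(ctrl.get_obs()['joint_pos'])
s=snapshot("side");t=snapshot("top")
crop(s,280,220,380,320,6,"s6"); crop(t,180,170,280,260,6,"t6")
E
```

```text
clock: 6.88
tool_pos: [0.5368, 0.3262, 0.0713]
orientation: [-179.9, -20.1, 23.5]
force: [0.1, -1.2, 0.0]
opening: 0.0879
shift [-0.0028  0.0001  0.0011] rot [-0.0015 -0.0023 -0.0028] rows>= 0.0 t 6.875
[ 48.20570483  14.63027134 -49.39554025  47.6447501  -11.06560695
  19.48927547]
```

View pics/s6.png

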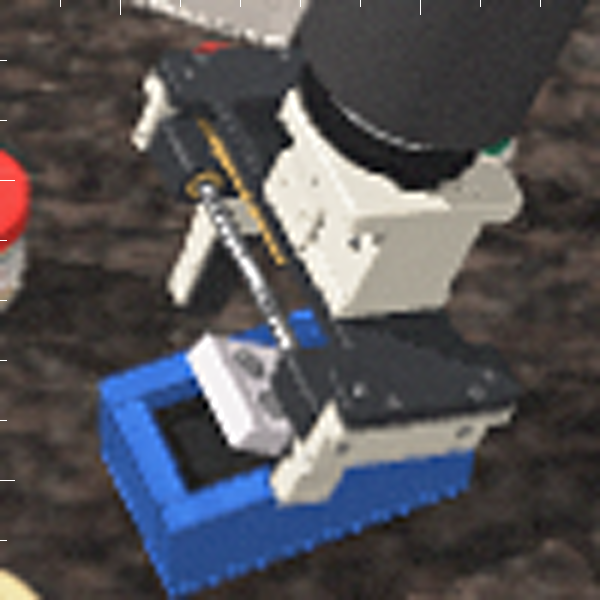

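```bash
python3 -m pendant '[[0,0,0,0,0,0,-1],[0,0,0,0,0,0,-1],[0,0,0,0,0,0,-1],[0,0,0,0,0,0,-1],[0,0,0,0,0,0,-1],[0,0,0,0,0,0,-1],[0,0,0,0,0,0,-1]]'; python3 d.py 0.52 0.319 0.12 180 -20 23.62
```

```text
clock: 7.85
tool_pos: [0.5361, 0.3261, 0.0699]
orientation: [-179.9, -20.0, 23.5]
force: [0.7, -0.1, -0.4]
opening: 0.0493
shift [ 0.0006 -0.     -0.0531] rot [-0.0014 -0.0006 -0.002 ] rows>= 0.8 t 7.85
```

```bash
python3 -m pendant '[[0.006,0,-0.005,0,0,0,-1],[0.015,0,-0.0125,0,0,0,-1],[0.03,0,-0.025,0,0,0,-1],[0.046,0,-0.039,0,0,0,-1],[0.062,0,-0.052,0,0,0,-1],[0.08,0,-0.067,0,0,0,-1],[0.092,0,-0.077,0,0,0,-1],[0.092,0,-0.077,0,0,0,-1]]'; python3 - <<'E'
from h import *
print(ctrl.get_obs()['joint_pos'])
s=snapshot("side");t=snapshot("top")
import pickle; pickle.dump((s,t),open("s2.pkl","wb"))
crop(s,260,190,400,330,5,"s7"); crop(t,160,140,290,260,5,"t7")
E
```

```text
clock: 8.85
tool_pos: [0.5918, 0.3504, 0.1744]
orientation: [-179.8, -20.1, 23.5]
force: [-0.9, -0.2, -1.9]
opening: 0.0497
[ 51.36103293  13.14853323 -26.8001013   16.79742237 -33.17873145
  49.39767009]
```

View pics/s7.png

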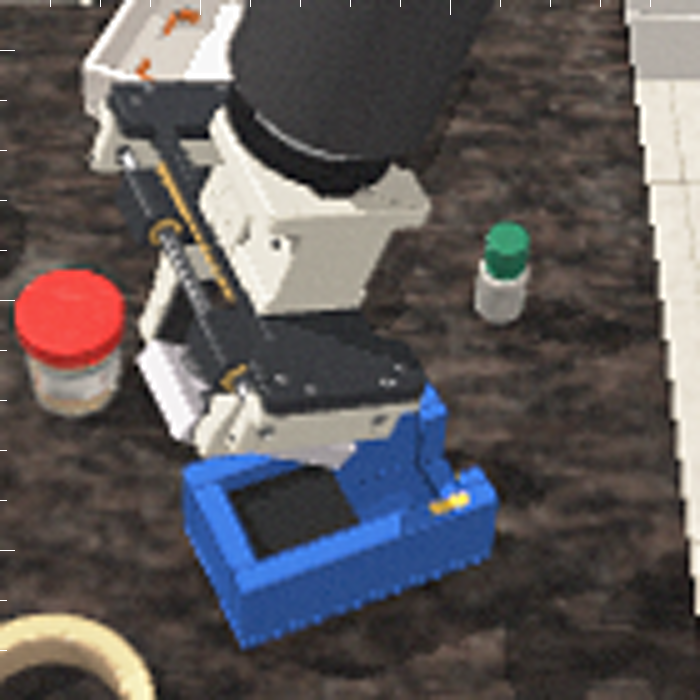

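View pics/t7.png

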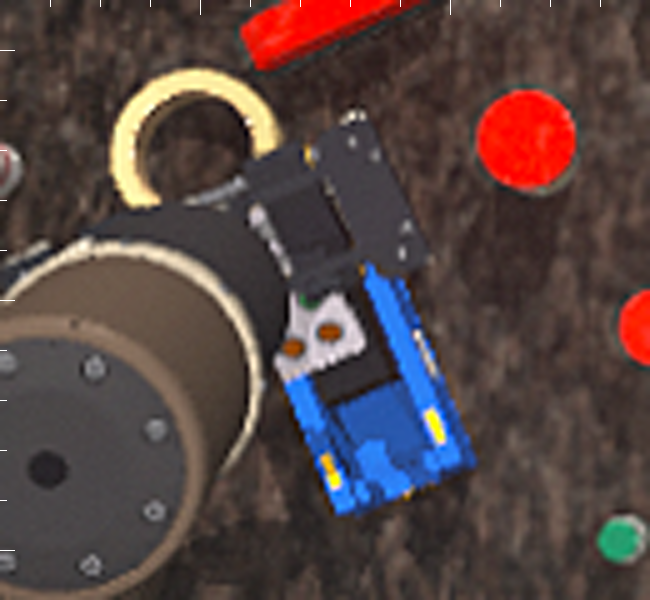

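```bash
python3 d.py 0.6039 -0.0267 0.13 180 19.3 -21.78; python3 d.py 0.60 0.15 0.18 180 0 0
```

```text
shift [-0.1438  0.3501 -0.0075] rot [-0.0062 -0.6477  0.8053] rows>= 6.1 t 8.95
shift [-0.064   0.1864 -0.0314] rot [-0.0731 -0.3429  0.4058] rows>= 3.2 t 8.95
```

```bash
python3 -m pendant '[[-0.015,0.045,-0.008,-0.018,-0.085,0.1,-1],[-0.032,0.093,-0.016,-0.036,-0.17,0.2,-1],[-0.048,0.14,-0.024,-0.055,-0.257,0.304,-1],[-0.064,0.186,-0.031,-0.073,-0.343,0.406,-1],[-0.084,0.226,-0.028,-0.058,-0.42,0.5,-1],[-0.104,0.27,-0.02,-0.04,-0.5,0.6,-1],[-0.125,0.31,-0.014,-0.02,-0.57,0.7,-1],[-0.144,0.35,-0.0075,-0.006,-0.648,0.805,-1],[-0.144,0.35,-0.0075,-0.006,-0.648,0.805,-1],[-0.144,0.35,-0.0075,-0.006,-0.648,0.805,-1]]'; python3 - <<'E'
from h import *
print(ctrl.get_obs()['joint_pos'])
s=snapshot("side");t=snapshot("top")
import pickle; pickle.dump((s,t),open("s3.pkl","wb"))
crop(s,240,140,380,260,5,"s8"); crop(t,280,130,400,250,5,"t8")
E
python3 d.py 0.6039 -0.0267 0.13 180 19.3 -21.78
```

```text
clock: 10.2
tool_pos: [0.604, -0.0263, 0.1295]
orientation: [-180.0, 19.3, -21.8]
force: [-0.2, -0.1, -0.6]
opening: 0.0494
[  9.34813869  29.68495706   3.39868819 -10.00267278 -80.56735354
  61.99240765]
shift [0.0005 0.0017 0.0008] rot [-0.0006 -0.0012  0.0027] rows>= 0.0 t 10.3
```

View pics/s8.png

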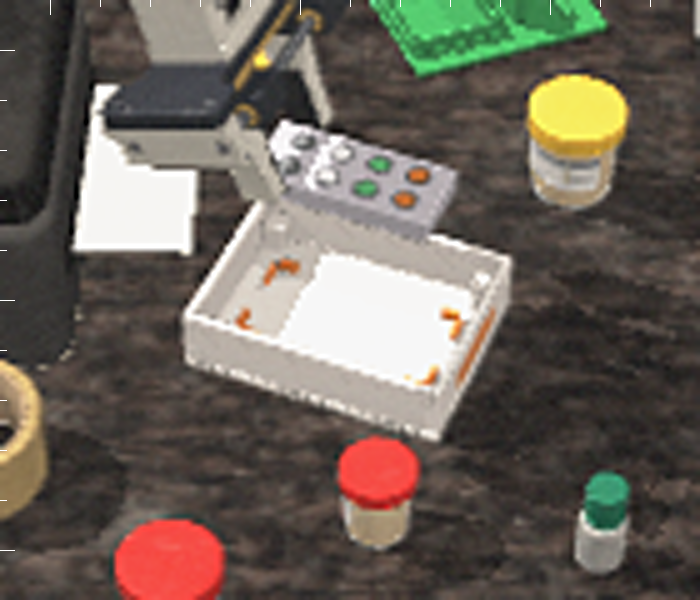

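View pics/t8.png

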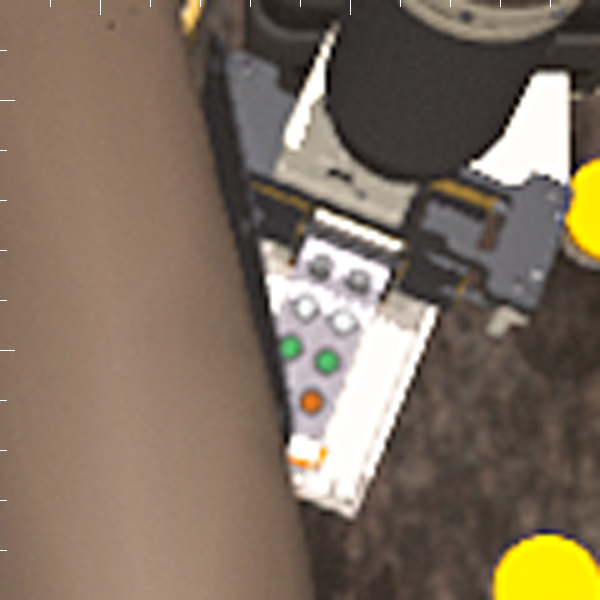

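```bash
cat > lev.py <<'E'
from h import *
import pickle
s,t=pickle.load(open("s0.pkl","rb"))
S2=lambda p:(np.array(p,float)+.5)/5-.5+[250,110]; T2=lambda p:(np.array(p,float)+.5)/4-.5+[300,150]
for a,b in(((155,238),(376,72)),((140,402),(172,72))): print("sheet",tri((s,t),(S2(a),T2(b))))
s,t=pickle.load(open("s3.pkl","rb"))
S=lambda p:(np.array(p,float)+.5)/5-.5+[240,140]; T=lambda p:(np.array(p,float)+.5)/5-.5+[280,130]
yaw=np.radians(-21.78); M=np.array([[np.cos(yaw),np.sin(yaw),0],[-np.sin(yaw),np.cos(yaw),0],[0,0,1]])
L=[]
# far(-y) col first
for a,b in[((304,142),(358,281)),((288,165),(320,268)),((342,153),(343,321)),((326,178),(305,308)),((379,164),(327,361)),((365,188),(290,348)),((404,200),(311,401))]:
    X,e=tri((s,t),(S(a),T(b))); l=M@(X-[.5692,-.0128,0]); L.append(l); print((l*1000).round(1),round(e,2))
L=np.array(L); A=np.c_[L[:,:2],np.ones(7)]; c=np.linalg.lstsq(A,L[:,2],rcond=None)[0]; print("slopes deg x,y",np.degrees(np.arctan(c[:2])))
E
python3 lev.py
```

```text
sheet (array([ 0.6646232 , -0.16600005,  0.06635824]), np.float64(0.24362686660663257))
sheet (array([ 0.66350658, -0.01378601,  0.06877519]), np.float64(0.5619995312549406))
[ 33.7  -9.  140.8] 0.04
[ 33.   13.4 141.6] 0.33
[ 10.   -9.6 140.2] 0.05
[  9.6  12.7 139.5] 0.34
[-13.6  -9.6 139.9] 0.19
[-14.3  12.  139.8] 0.33
[-32.7  -9.4 118.2] 1.16
slopes deg x,y [12.05152724  8.09710094]
```

```bash
python3 d.py 0.6048 -0.0283 0.075 180 0 -21.78
```

```text
shift [0.0199 0.0029 0.0523] rot [-0.0011  0.3357  0.0026] rows>= 1.8 t 10.3
```

The plate is level in the grip: window heights stay within about 2 mm, except one mismatched window pair. The white sheet beyond the carrier stands about 67 mm high, so a leaning gripper body would hit it. I'll bring the tool vertical and set the plate's low end down first, letting it swivel flat in the pads.

```bash
python3 -m pendant '[[0.005,0.001,0.01,0,0.1,0.001,-1],[0.01,0.001,0.02,0,0.2,0.002,-1],[0.015,0.002,0.035,0,0.3,0.003,-1],[0.02,0.003,0.052,0,0.336,0.003,-1],[0.02,0.003,0.052,0,0.336,0.003,-1],[0.02,0.003,0.052,0,0.336,0.003,-1]]';python3 d.py 0.6048 -0.0283 0.042 180 0 -21.78; python3 - <<'E'
from h import *
s=snapshot("side");crop(s,240,140,380,260,5,"s9")
E
```

```text
clock: 11.05
tool_pos: [0.606, -0.0283, 0.0764]
orientation: [-179.9, -0.0, -21.8]
force: [1.0, 0.1, -1.6]
opening: 0.0497
shift [-0.0012  0.0005  0.0344] rot [-0.0018 -0.0007 -0.0002] rows>= 0.6 t 11.05
```

View pics/s9.png

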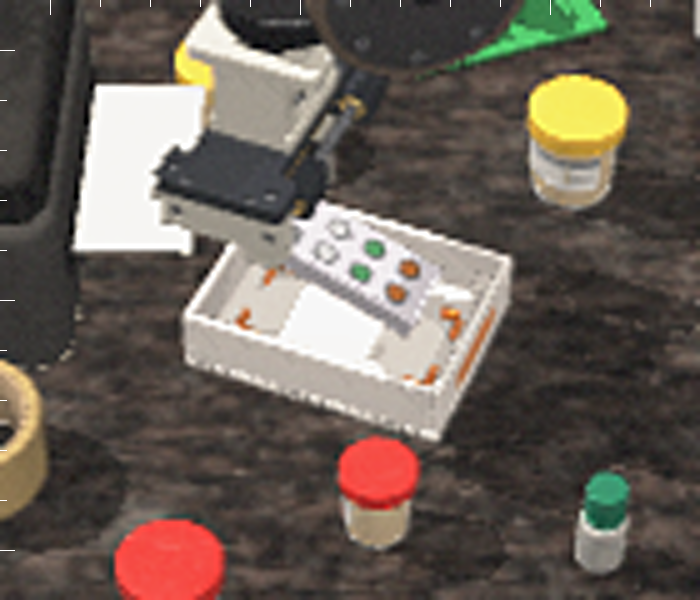

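Looks fine. Lowering, watching the force.

```bash
python3 -m pendant '[[-0.001,0.0005,0.015,0,0,0,-1],[-0.001,0.0005,0.03,0,0,0,-1],[-0.001,0.0005,0.036,0,0,0,-1],[-0.001,0.0005,0.041,0,0,0,-1],[-0.001,0.0005,0.046,0,0,0,-1]]'; python3 d.py 0.6048 -0.0283 0.0105 180 0 -21.78
```

```text
clock: 11.72
tool_pos: [0.6046, -0.0293, 0.0291]
orientation: [-179.9, -0.0, -21.9]
force: [1.6, -0.5, 2.8]
opening: 0.0497
shift [-0.0002 -0.001   0.0186] rot [-0.0013 -0.0006 -0.0019] rows>= 0.3 t 11.725
```

```bash
python3 - <<'E'
from h import *
s=snapshot("side");crop(s,240,140,380,260,5,"s10")
E
```

```text
(no output)
```

View pics/s10.png

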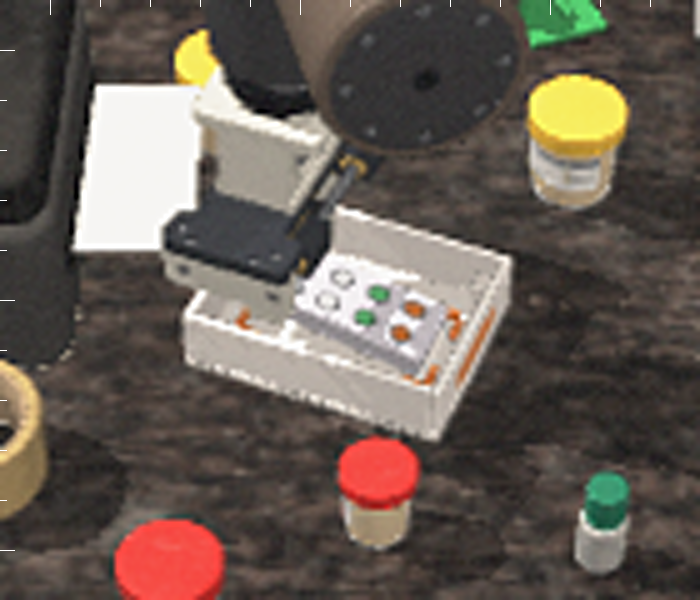

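```bash
python3 -m pendant '[[0,-0.001,0.005,0,0,0,-1],[0,-0.001,0.01,0,0,0,-1],[0,-0.001,0.014,0,0,0,-1],[0,-0.001,0.017,0,0,0,-1],[0,-0.001,0.0185,0,0,0,-1],[0,-0.001,0.0185,0,0,0,-1]]'; python3 - <<'E'
from h import *
s=snapshot("side");crop(s,240,140,380,260,5,"s11")
t=snapshot("top");crop(t,280,130,400,250,5,"t11")
E
```

```text
clock: 12.52
tool_pos: [0.6044, -0.0283, 0.0117]
orientation: [-179.9, -0.0, -21.9]
force: [-2.1, 0.5, 12.9]
opening: 0.0494
```

View pics/s11.png

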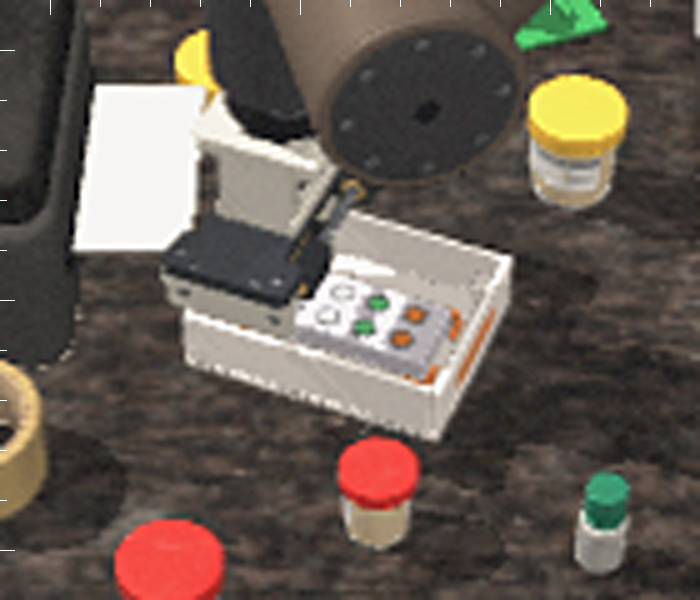

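View pics/t11.png

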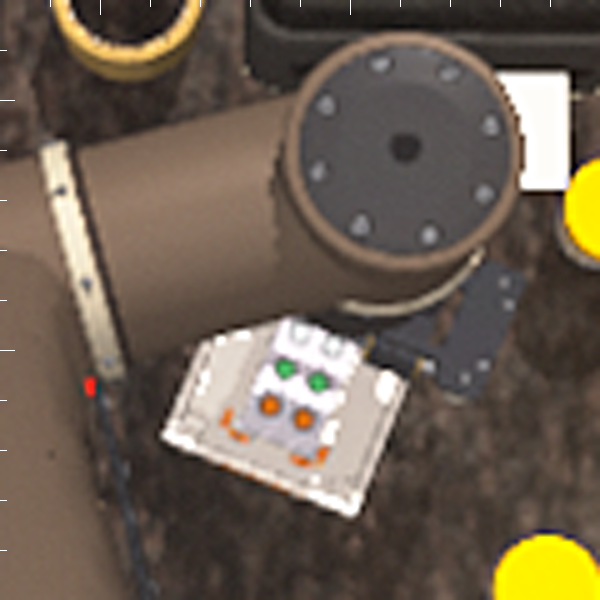

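```bash
python3 -m pendant '[[0,0,0,0,0,0,0.4],[0,0,0,0,0,0,0.4],[0,0,0,0,0,0,0.4],[0,0,0,0,0,0,0.4],[0,0,-0.03,0,0,0,0.4],[0,0,-0.08,0,0,0,0.4],[0,0,-0.14,0,0,0,0.4],[-0.05,0.05,-0.18,0,0,0,0.4],[-0.1,0.09,-0.18,0,0,0,0.4],[-0.13,0.15,-0.18,0,0,0,0.4],[-0.13,0.2,-0.18,0,0,0,0.4]]'; python3 - <<'E'
from h import *
s=snapshot("side");crop(s,240,140,380,260,5,"s12")
t=snapshot("top");crop(t,280,130,400,250,5,"t12")
E
```

```text
clock: 14.0
tool_pos: [0.4107, -0.1601, 0.191]
orientation: [-179.9, -0.1, -21.8]
force: [1.4, -0.3, 1.0]
opening: 0.0615
```

View pics/s12.png

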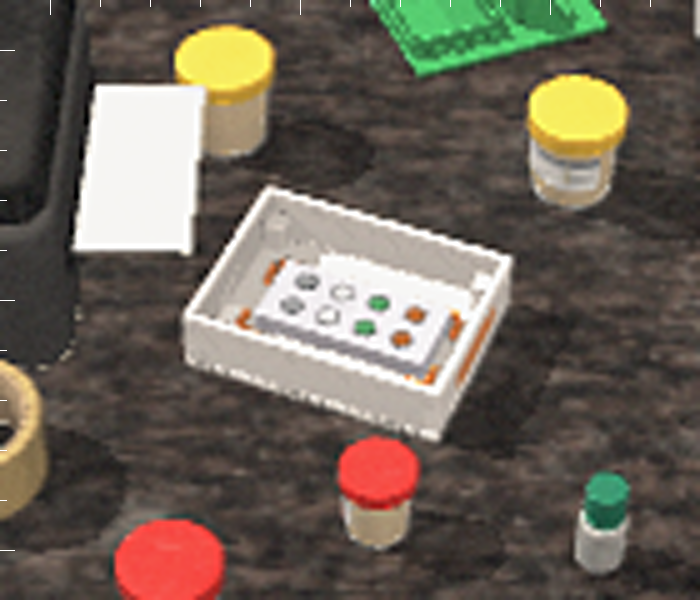

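View pics/t12.png

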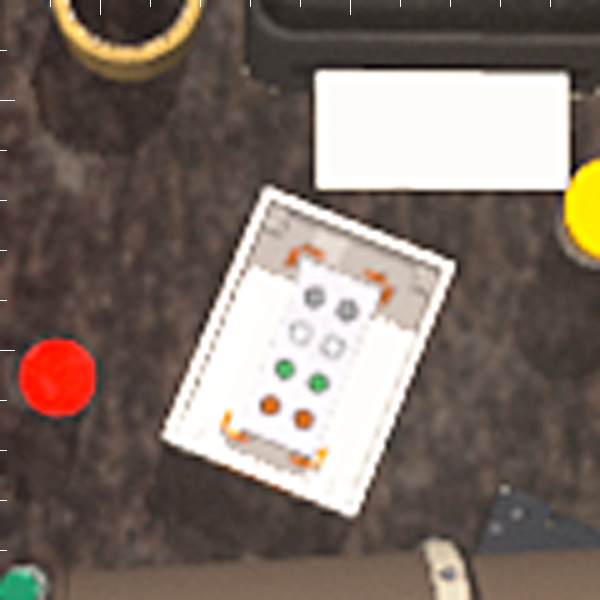

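```bash
python3 - <<'E'
from h import *
s=snapshot("side");t=snapshot("top")
yaw=np.radians(-21.78); M=np.array([[np.cos(yaw),np.sin(yaw),0],[-np.sin(yaw),np.cos(yaw),0],[0,0,1]])
S=lambda p:(np.array(p,float)+.5)/5-.5+[240,140]; T=lambda p:(np.array(p,float)+.5)/5-.5+[280,130]
for a,b in[((307,282),(348,311)),((292,305),(315,297)),((416,315),(304,420)),((401,340),(270,405))]:
    X,e=tri((s,t),(S(a),T(b))); print((M@(X-[.5692,-.0128,0])*1000).round(1),round(e,2))
c,sn=np.cos(np.radians(22.56)),np.sin(np.radians(22.56))
W=lambda x,y,z:(.481+c*x-sn*y,-.329+sn*x+c*y,z)
P=[W(-.014+a,b,.045) for a,b in((-.005,-.03),(.005,-.03),(.005,.03),(-.005,.03))]
for im,k in((s,"side"),(t,"top")):
    p=proj(im,P)
    box=p.mean(0).astype(int)-[30,25]; x0,y0=map(int,box)
    i2=cv2.resize(im["image"][y0:y0+55,x0:x0+60],None,fx=8,fy=8,interpolation=cv2.INTER_CUBIC)
    for q in p: cv2.circle(i2,tuple(int(v) for v in ((q-[x0,y0]+.5)*8)),2,(0,0,255),-1)
    cv2.imwrite(f"pics/fin_{k}.png",i2)
a=cv2.imread("pics/fin_side.png");b=cv2.imread("pics/fin_top.png");cv2.imwrite("pics/fin.png",cv2.resize(np.hstack([a,b]),None,fx=.8,fy=.8))
E
python3 d.py 0.4681 -0.3344 0.12 180 0 -67.44
```

```text
[ 33.8 -12.1  22.4] 0.12
[34.1  9.9 22.8] 0.14
[-38.5 -12.1  22.5] 0.15
[-37.8  10.5  22.1] 0.16
shift [0.1169 0.1402 0.0707] rot [-1.700e-03 -1.000e-04  7.924e-01] rows>= 4.2 t 14.2
```

View pics/fin.png

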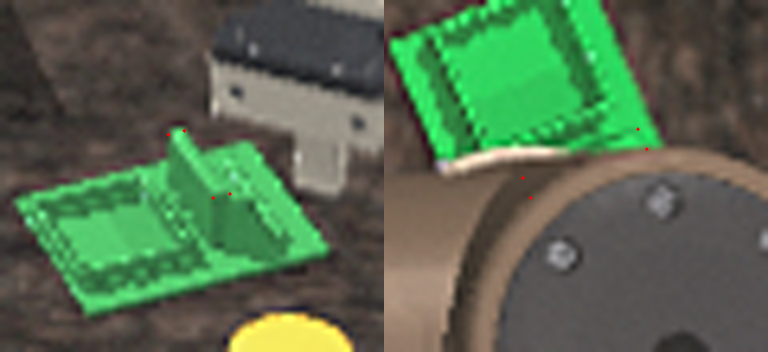

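```bash
python3 -m pendant '[[0.03,0.035,0.01,0,0,0.18,0.2],[0.06,0.07,0.02,0,0,0.36,0.2],[0.09,0.105,0.03,0,0,0.54,0.2],[0.117,0.14,0.05,0,0,0.72,0.2],[0.117,0.14,0.07,0,0,0.792,0.2],[0.117,0.14,0.07,0,0,0.792,0.2],[0.117,0.14,0.07,0,0,0.792,0.2]]'; python3 d.py 0.4681 -0.3344 0.023 180 0 -67.44;python3 -c "
from h import *
print(ctrl.get_obs()['joint_pos'])"
```

```text
clock: 15.08
tool_pos: [0.4699, -0.3327, 0.1207]
orientation: [-180.0, 0.0, -67.1]
force: [0.3, 1.2, 1.0]
opening: 0.0526
shift [0.0009 0.0024 0.0977] rot [-0.0004  0.0005  0.006 ] rows>= 1.6 t 15.075
[-1.58686930e+01  1.65255878e+01 -2.01163400e+01 -4.70753149e-02
 -5.33573583e+01  3.88014434e+01]
```

```bash
python3 -m pendant '[[0.001,0.0024,0.03,0,0,0.006,0.2],[0.001,0.0024,0.06,0,0,0.006,0.2],[0.001,0.0024,0.08,0,0,0.006,0.2],[0.001,0.0024,0.09,0,0,0.006,0.2],[0.001,0.0024,0.0975,0,0,0.006,0.2],[0.001,0.0024,0.0975,0,0,0.006,0.2]]'; python3 d.py 0.4681 -0.3344 0.023 180 0 -67.44; python3 - <<'E'
from h import *
s=snapshot("side");crop(s,290,80,390,180,6,"s13")
E
```

```text
clock: 15.82
tool_pos: [0.4676, -0.3349, 0.0231]
orientation: [-180.0, 0.0, -67.6]
force: [-0.1, 0.4, 0.6]
opening: 0.0523
shift [-0.0003 -0.0007  0.0001] rot [-0.0007  0.0006 -0.0025] rows>= 0.0 t 15.825
```

View pics/s13.png

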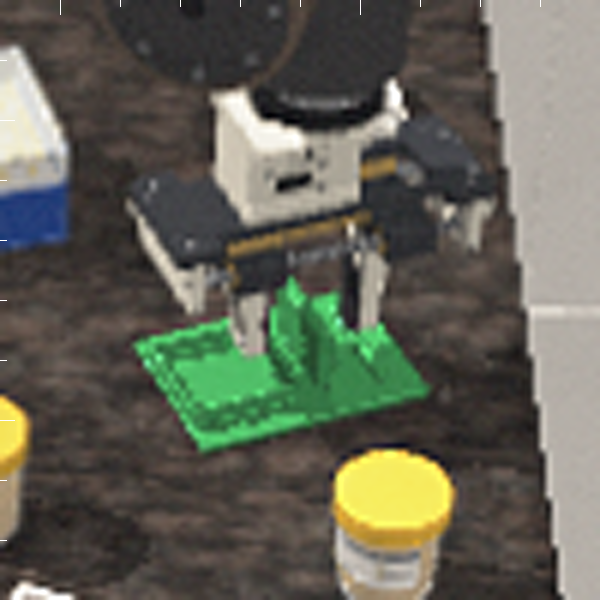

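The fin stands centred between the fingers. Gripping and lifting.

```bash
python3 -m pendant '[[0,0,0,0,0,0,-1],[0,0,0,0,0,0,-1],[0,0,0,0,0,0,-1],[0,0,0,0,0,0,-1],[0,0,0,0,0,0,-1],[0,0,0,0,0,0,-1],[0,0,-0.01,0,0,0,-1],[0,0,-0.03,0,0,0,-1],[0,0,-0.07,0,0,0,-1],[0,0,-0.12,0,0,0,-1],[0,0,-0.12,0,0,0,-1]]'; python3 - <<'E'
from h import *
s=snapshot("side");crop(s,290,60,390,160,6,"s14")
t=snapshot("top");crop(t,390,170,510,290,5,"t14")
E
```

```text
clock: 17.25
tool_pos: [0.4698, -0.3363, 0.1478]
orientation: [-179.6, -0.3, -67.6]
force: [0.7, -0.3, -0.9]
opening: 0.0098
```

View pics/s14.png

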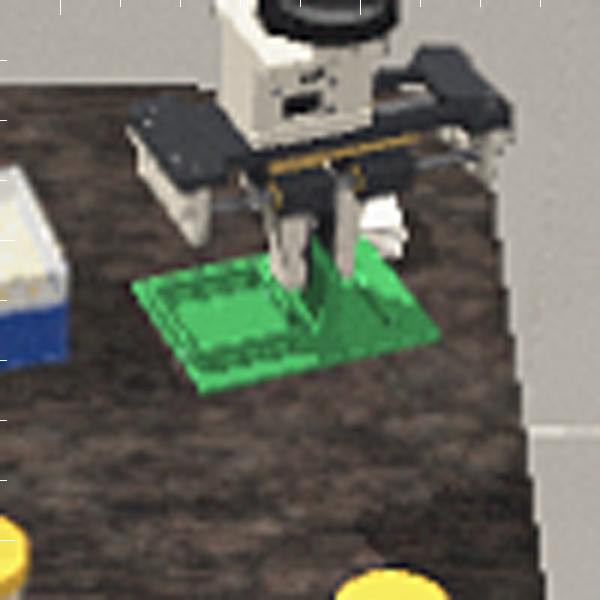

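View pics/t14.png

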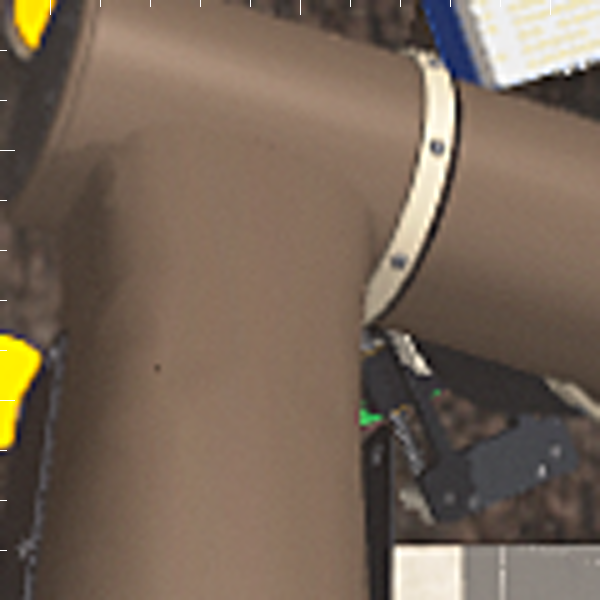

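```bash
python3 d.py 0.5562 -0.0076 0.11 180 0 -111.78;python3 d.py 0.5562 -0.0076 0.15 180 0 -111.78
```

```text
shift [-0.269  -0.2068  0.034 ] rot [-0.0018  0.0009  0.7706] rows>= 5.5 t 17.35
shift [-0.269  -0.2068 -0.006 ] rot [-0.0018  0.0009  0.7706] rows>= 5.4 t 17.35
```

```bash
python3 -m pendant '[[-0.03,-0.023,-0.01,0,0,0.09,-1],[-0.07,-0.053,-0.015,0,0,0.2,-1],[-0.11,-0.084,-0.015,0,0,0.31,-1],[-0.15,-0.115,-0.015,0,0,0.43,-1],[-0.19,-0.146,-0.015,0,0,0.54,-1],[-0.23,-0.177,-0.01,0,0,0.66,-1],[-0.255,-0.196,0,-0.002,0.001,0.73,-1],[-0.269,-0.207,0.015,-0.002,0.001,0.771,-1],[-0.269,-0.207,0.034,-0.002,0.001,0.771,-1],[-0.269,-0.207,0.034,-0.002,0.001,0.771,-1]]'; python3 - <<'E'
from h import *
s=snapshot("side");crop(s,240,120,380,240,5,"s15")
t=snapshot("top");crop(t,280,130,400,250,5,"t15")
import pickle; pickle.dump((s,t),open("s4.pkl","wb"))
E
python3 d.py 0.5562 -0.0076 0.11 180 0 -111.78
```

```text
clock: 18.6
tool_pos: [0.5543, -0.0078, 0.1066]
orientation: [179.6, -0.2, -111.8]
force: [-0.1, -0.4, -1.6]
opening: 0.0099
shift [-0.0004 -0.0002 -0.0013] rot [ 0.0028 -0.0019 -0.0002] rows>= 0.0 t 18.7
```

View pics/s15.png

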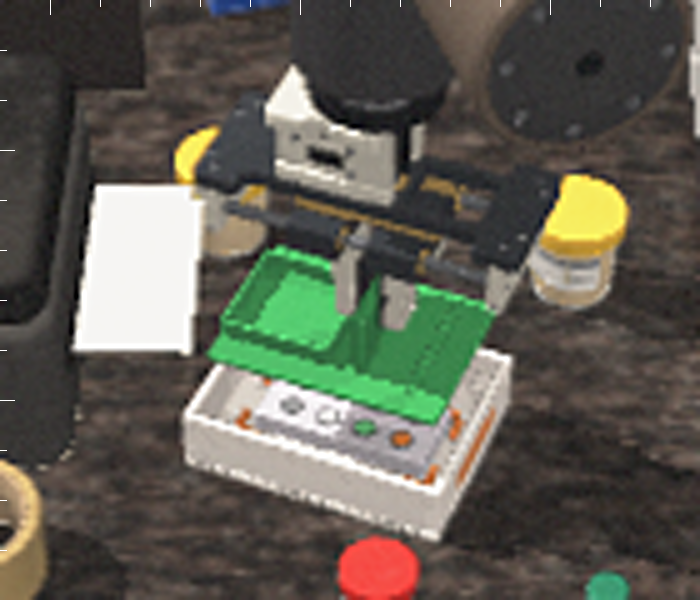

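View pics/t15.png

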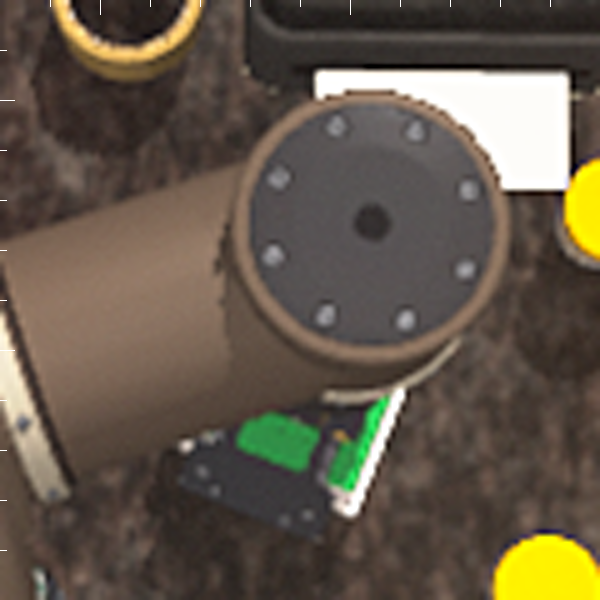

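```bash
python3 - <<'E'
from h import *
import pickle
s,t=pickle.load(open("s4.pkl","rb"))
S=lambda p:(np.array(p,float)+.5)/5-.5+[240,120]
z=.1085-.0231+.005
# local corners: (+x,+y) left-front (210,355); (-x,+y)=(445,422); (-x,-y)=(498,313)
loc=np.array([[.072,.052],[-.072,.052],[-.072,-.052]]); px=S([(209,356),(444,423),(498,313)])
def w(q): 
    c,sn=np.cos(q[2]),np.sin(q[2]); return np.c_[q[0]+c*loc[:,0]-sn*loc[:,1],q[1]+sn*loc[:,0]+c*loc[:,1],np.full(3,z)]
r=least_squares(lambda q:(proj(s,w(q))-px).ravel(),[.57,0,-.38]); print(r.x[:2],np.degrees(r.x[2]),r.fun.round(2))
o=ctrl.get_obs(); print(o['tool_pos'],o['orientation'])
p=o['tool_pos']; y=np.radians(o['orientation'][2]+90); print("expected from tcp",p[0]+.014*np.cos(y),p[1]+.014*np.sin(y))
E
```

```text
[ 0.56591238 -0.01072593] -20.74815805757292 [-0.05  0.42 -0.62  0.46  0.71 -0.97]
[ 0.55586133 -0.00784621  0.10868295] [ 1.79836883e+02 -1.06544088e-01 -1.11793536e+02]
expected from tcp 0.5688607213545189 -0.013043897699549552
```

```bash
python3 d.py 0.5567 -0.0083 0.049 180 0 -111.78; python3 -m pendant '[[0,-0.001,0.015,0,0,0,-1],[0,-0.001,0.03,0,0,0,-1],[0,-0.001,0.04,0,0,0,-1],[0,-0.001,0.046,0,0,0,-1],[0,-0.001,0.046,0,0,0,-1]]'; python3 - <<'E'
from h import *
s=snapshot("side");crop(s,240,120,380,240,5,"s16")
E
python3 d.py 0.5567 -0.0083 0.049 180 0 -111.78
```

```text
shift [-0.     -0.0011  0.0597] rot [ 0.0028 -0.0019 -0.0002] rows>= 1.0 t 18.7
clock: 19.32
tool_pos: [0.5568, -0.008, 0.0625]
orientation: [179.9, -0.1, -111.8]
force: [-0.5, 0.2, 0.0]
opening: 0.0097
shift [0.0005 0.0002 0.014 ] rot [ 0.0019 -0.001  -0.0002] rows>= 0.2 t 19.375
```

View pics/s16.png

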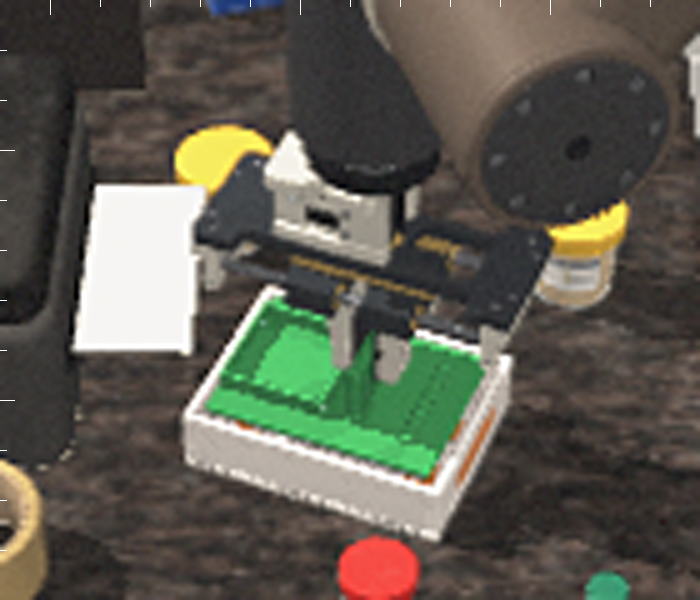

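```bash
python3 -m pendant '[[0.0005,0,0.004,0.002,-0.001,0,-1],[0.0005,0,0.008,0.002,-0.001,0,-1],[0.0005,0,0.011,0.002,-0.001,0,-1],[0.0005,0,0.0135,0.002,-0.001,0,-1],[0.0005,0,0.0135,0.002,-0.001,0,-1]]'; python3 - <<'E'
from h import *
s=snapshot("side");crop(s,240,120,380,240,5,"s17")
E
```

```text
clock: 20.0
tool_pos: [0.5567, -0.0084, 0.0493]
orientation: [180.0, -0.0, -111.8]
force: [-0.5, -0.7, -0.8]
opening: 0.0097
```

View pics/s17.png

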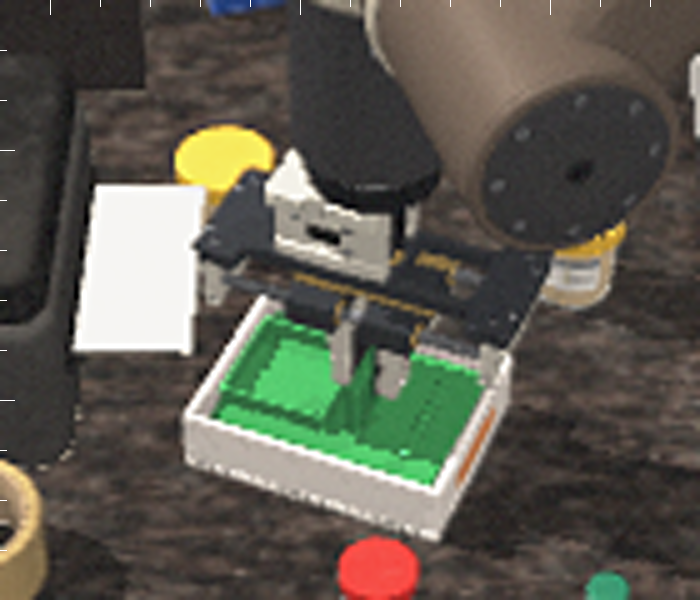

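```bash
python3 -m pendant '[[0,0,0.0012,0,0,0,-1],[0,0,0.0012,0,0,0,-1],[0,0,0.0012,0,0,0,0],[0,0,0.0012,0,0,0,0],[0,0,0.0012,0,0,0,0],[0,0,0.0012,0,0,0,0],[0,0,-0.03,0,0,0,0],[0,0,-0.08,0,0,0,0.3],[0,0,-0.14,0,0,0,0.6],[0,0,-0.16,0,0,0.1,1]]'; python3 d.py 0.6614 0.2175 0.13 180 0 0;python3 d.py 0.50 0.13 0.2 180 0 -90
```

```text
clock: 21.3
tool_pos: [0.5585, -0.0082, 0.2139]
orientation: [-179.7, 0.2, -117.6]
force: [0.4, 0.0, -0.8]
opening: 0.0684
shift [-0.2474  0.0138  0.0848] rot [-0.0073 -0.0026 -2.0526] rows>= 11.0 t 21.3
shift [-0.0953  0.1159  0.0137] rot [-0.0059  0.0028 -0.4818] rows>= 2.6 t 21.3
```

```bash
python3 -m pendant '[[-0.05,0.02,0,-0.001,0,-0.18,1],[-0.1,0.025,0,-0.001,0,-0.36,1],[-0.15,0.02,0,-0.002,0,-0.54,1],[-0.2,0.015,0,-0.003,0,-0.72,1],[-0.247,0.014,0,-0.004,0,-0.9,1],[-0.247,0.014,0.0,-0.004,-0.001,-1.08,1],[-0.247,0.014,0,-0.005,-0.001,-1.26,1],[-0.247,0.014,0,-0.005,-0.002,-1.44,1],[-0.247,0.014,0,-0.006,-0.002,-1.62,1],[-0.247,0.014,0,-0.006,-0.002,-1.8,1],[-0.247,0.014,0,-0.007,-0.002,-1.98,1],[-0.247,0.014,0,-0.007,-0.003,-2.053,1]]'; python3 d.py 0.6614 0.2175 0.13 180 0 0; python3 - <<'E'
from h import *
import pickle
print(ctrl.get_obs()['joint_pos'])
s,t=pickle.load(open("s0.pkl","rb"))
a=np.linspace(0,6.28,24); P=np.c_[.6614+.029*np.cos(a),.2175+.029*np.sin(a),np.full(24,.066)]
out=[]
for im in(s,t):
    p=proj(im,P); x0,y0=map(int,p.mean(0).astype(int)-[20,18]); i2=cv2.resize(im["image"][y0:y0+45,x0:x0+45],None,fx=8,fy=8,interpolation=cv2.INTER_CUBIC)
    for q in p: cv2.circle(i2,tuple(int(v) for v in ((q-[x0,y0]+.5)*8)),2,(255,0,0),-1)
    out.append(i2)
cv2.imwrite("pics/cup.png",np.hstack(out))
s=snapshot("side");crop(s,240,120,380,240,5,"s18"); t=snapshot("top"); crop(t,280,130,400,250,5,"t18")
E
```

```text
clock: 22.8
tool_pos: [0.6584, 0.217, 0.2093]
orientation: [179.9, 0.4, 0.3]
force: [0.8, -0.3, -0.2]
opening: 0.0876
shift [ 0.0035 -0.0005  0.0793] rot [0.0009 0.0064 0.0057] rows>= 1.3 t 22.8
[ 34.21336013  23.04255552   2.26045347  -0.17320641 -69.55304405
  56.17700408]
```

View pics/cup.png

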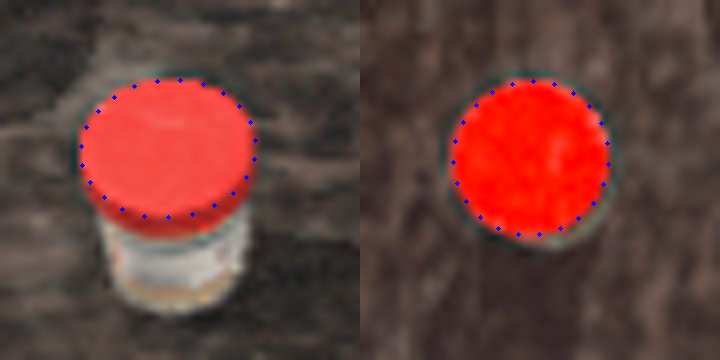

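View pics/s18.png

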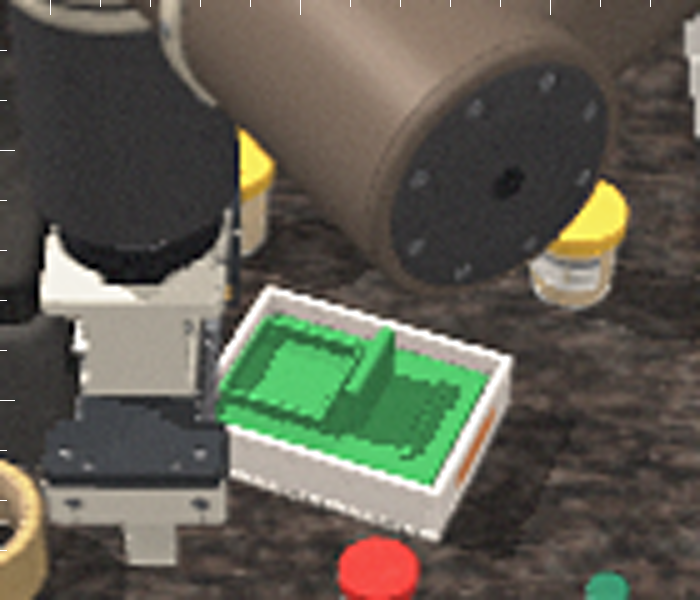

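View pics/t18.png

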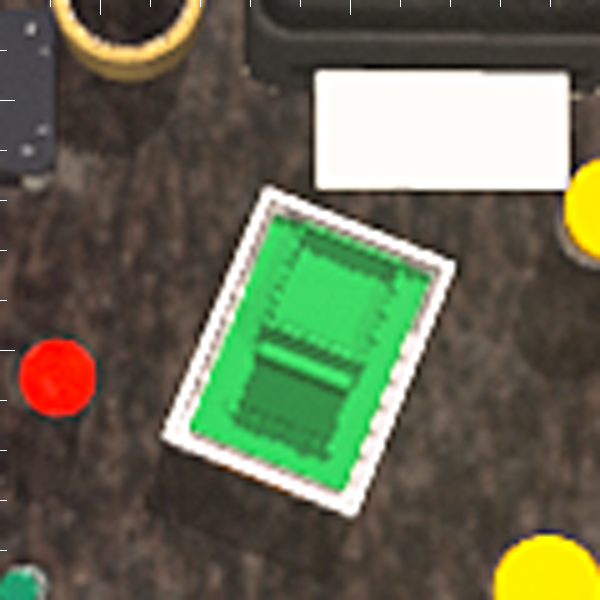

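```bash
python3 -m pendant '[[0.0035,-0.0005,0.04,0.001,0.006,0.006,1],[0.0035,-0.0005,0.08,0.001,0.006,0.006,1],[0.0035,-0.0005,0.11,0.001,0.006,0.006,1],[0.0035,-0.0005,0.14,0.001,0.006,0.006,1],[0.0035,-0.0005,0.16,0.001,0.006,0.006,1],[0.0035,-0.0005,0.168,0.001,0.006,0.006,1],[0.0035,-0.0005,0.168,0.001,0.006,0.006,1]]'; python3 d.py 0.6614 0.2175 0.042 180 0 0; python3 - <<'E'
from h import *
s=snapshot("side");crop(s,230,190,340,290,6,"s19"); crop(s,280,165,350,225,11,"s19b"); t=snapshot("top"); crop(t,310,165,372,236,8,"t19")
E
```

```text
clock: 23.78
tool_pos: [0.661, 0.2174, 0.0414]
orientation: [180.0, 0.0, -0.3]
force: [0.7, -0.4, 0.8]
opening: 0.0877
shift [ 0.0004 -0.0001 -0.0006] rot [ 0.0002  0.0005 -0.0049] rows>= 0.0 t 23.775
```

View pics/s19.png

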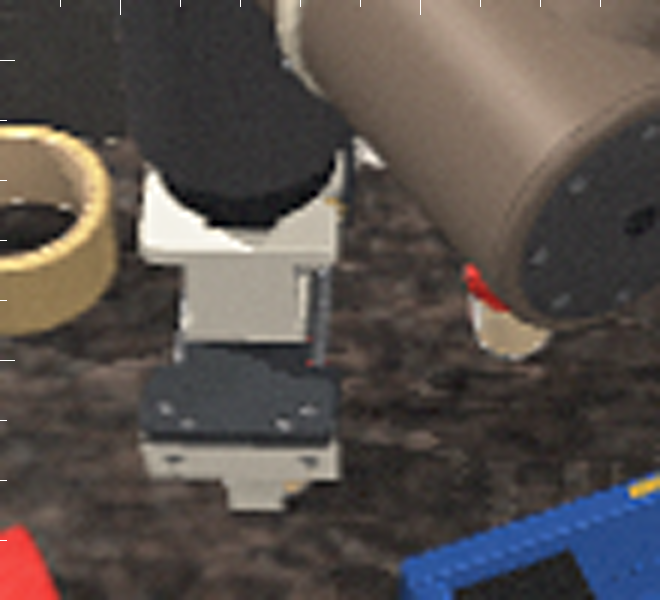

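View pics/s19b.png

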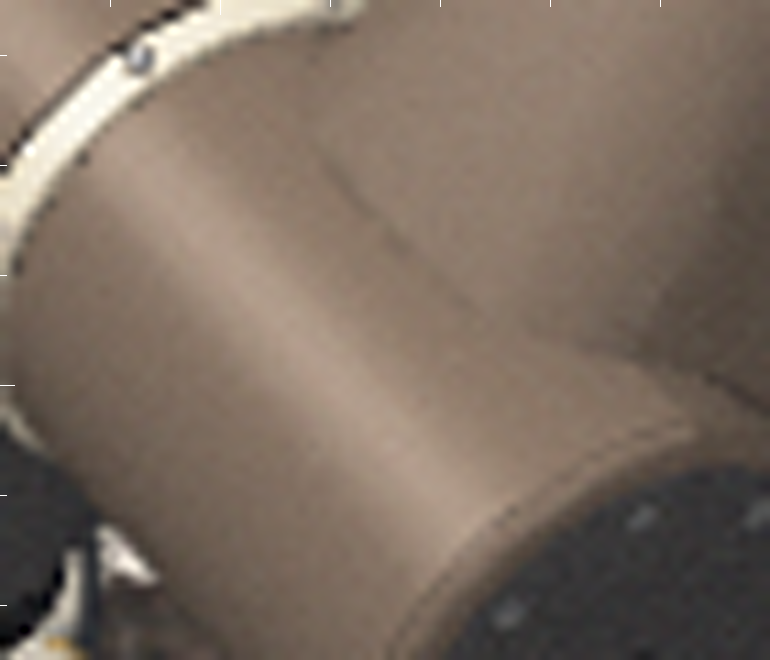

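View pics/t19.png

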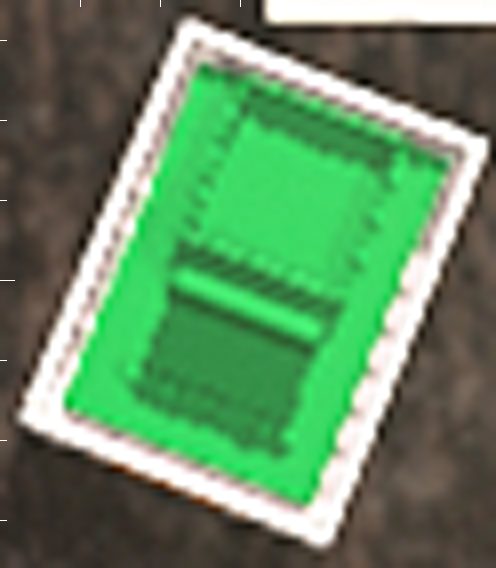

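```bash
python3 -m pendant '[[0,0,0,0,0,0,-1],[0,0,0,0,0,0,-1],[0,0,0,0,0,0,-1],[0,0,0,0,0,0,-1],[0,0,0,0,0,0,-1],[0,0,0,0,0,0,-1],[0,0,-0.01,0,0,0,-1],[0,0,-0.04,0,0,0,-1],[0,0,-0.09,0,0,0,-1],[0,0,-0.12,0,0,0,-1],[0,0,-0.12,0,0,0,-1]]'; python3 - <<'E'
from h import *
t=snapshot("top")
T=lambda p:(np.array(p,float)+.5)/8-.5+[310,165]
a=onz(t,T((177,276)),.071);b=onz(t,T((321,328)),.071); m=(a+b)/2; d=b-a; L=np.hypot(d[0],d[1]); ux=np.array([-d[1],d[0]])/L; print("fin",m.round(4),"len",L,"yaw",np.degrees(np.arctan2(ux[1],ux[0])),"socket",m[:2]+.051*ux)
# sheet corners z=.031
loc=np.array([[-.072,-.052],[.072,-.052],[.072,.052],[-.072,.052]]); px=T([(310,505),(447,160),(205,65),(66,410)])
def w(q): 
    c,sn=np.cos(q[2]),np.sin(q[2]); return np.c_[q[0]+c*loc[:,0]-sn*loc[:,1],q[1]+sn*loc[:,0]+c*loc[:,1],np.full(4,.031)]
r=least_squares(lambda q:(proj(t,w(q))-px).ravel(),[.57,0,-.38]); print("sheet",r.x[:2],np.degrees(r.x[2]),r.fun.round(1), "socket",r.x[:2]+.037*np.array([np.cos(r.x[2]),np.sin(r.x[2])]))
E
```

```text
clock: 25.25
tool_pos: [0.6626, 0.2183, 0.1657]
orientation: [-179.8, -0.3, -0.2]
force: [0.2, 0.6, -1.2]
opening: 0.0562
fin [ 0.5581 -0.0081  0.071 ] len 0.05605549525159663 yaw -19.457149420767614 socket [ 0.60616476 -0.0251003 ]
sheet [ 0.56919178 -0.01321007] -21.29172934299854 [ 0.7  0.8  0.8 -0.  -0.7 -0.6 -0.8 -0.2] socket [ 0.60366629 -0.02664539]
```

```bash
python3 d.py 0.604 -0.0263 0.125 180 0 -21.8
```

```text
shift [-0.0566  0.2445  0.0378] rot [-0.0025 -0.002   0.3763] rows>= 4.1 t 25.3
```

```bash
python3 -m pendant '[[-0.01,0.04,0,0,0,0.06,-1],[-0.02,0.09,0,0,0,0.14,-1],[-0.033,0.14,0,0,0,0.22,-1],[-0.045,0.19,0,0,0,0.3,-1],[-0.052,0.225,0.01,-0.002,-0.002,0.35,-1],[-0.0566,0.2445,0.03,-0.0025,-0.002,0.376,-1],[-0.0566,0.2445,0.038,-0.0025,-0.002,0.376,-1],[-0.0566,0.2445,0.038,-0.0025,-0.002,0.376,-1]]'; python3 d.py 0.604 -0.0263 0.072 180 0 -21.8; python3 - <<'E'
from h import *
s=snapshot("side");crop(s,240,120,380,240,5,"s20")
E
```

```text
clock: 26.3
tool_pos: [0.6029, -0.0267, 0.1225]
orientation: [179.8, 0.2, -21.8]
force: [-0.6, 0.6, 0.0]
opening: 0.056
shift [ 0.001  -0.0009  0.0505] rot [0.0037 0.0033 0.0006] rows>= 0.8 t 26.3
```

View pics/s20.png

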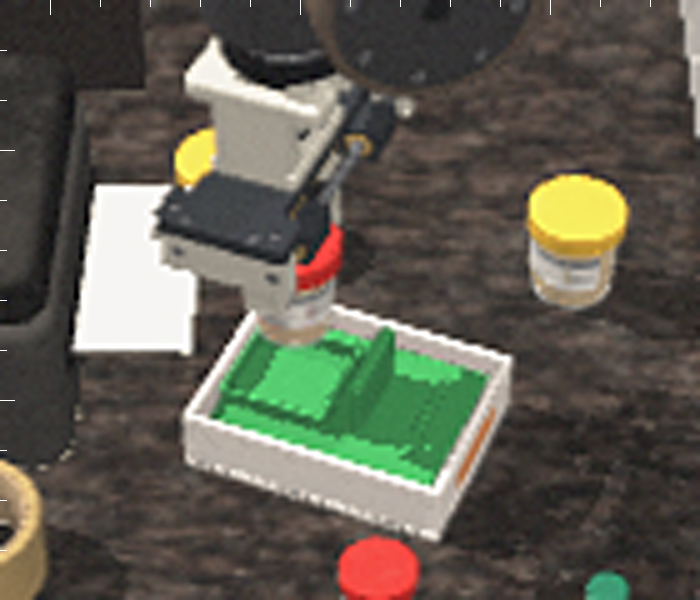

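```bash
python3 -m pendant '[[0.001,-0.001,0.015,0.003,0.003,0,-1],[0.001,-0.001,0.03,0.003,0.003,0,-1],[0.001,-0.001,0.038,0.003,0.003,0,-1],[0.001,-0.001,0.043,0.003,0.003,0,-1],[0.001,-0.001,0.047,0.003,0.003,0,-1],[0.001,-0.001,0.0485,0.003,0.003,0,-1],[0.001,-0.001,0.0485,0.003,0.003,0,-1]]'; python3 d.py 0.604 -0.0263 0.072 180 0 -21.8; python3 - <<'E'
from h import *
s=snapshot("side");crop(s,240,120,380,240,5,"s21")
E
```

```text
clock: 27.22
tool_pos: [0.6047, -0.0263, 0.0752]
orientation: [-180.0, -0.1, -21.8]
force: [0.2, 0.3, -0.2]
opening: 0.0558
shift [-0.0007  0.0002  0.0032] rot [-0.0006 -0.0017  0.0004] rows>= 0.1 t 27.225
```

View pics/s21.png

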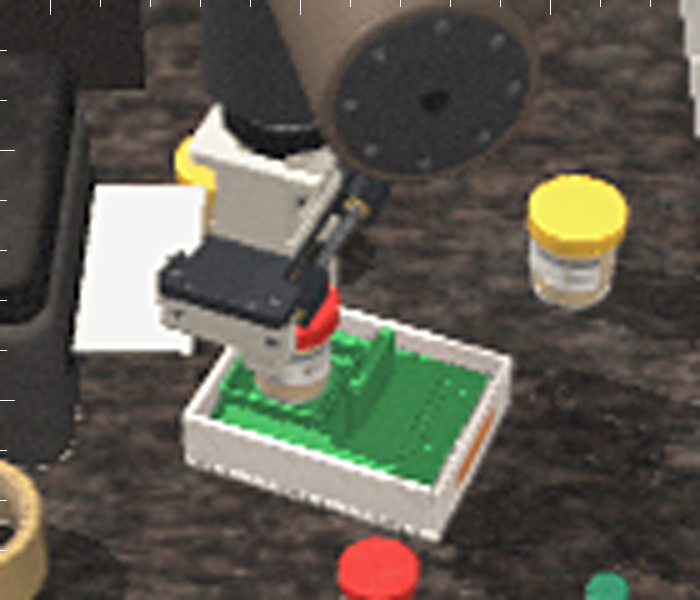

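```bash
python3 -m pendant '[[-0.0005,0,0.0015,0,0,0,-1],[-0.0005,0,0.003,0,0,0,-1],[-0.0005,0,0.0035,0,0,0,-1],[-0.0005,0,0.0035,0,0,0,-1]]'; python3 - <<'E'
from h import *
s=snapshot("side");crop(s,280,150,350,240,8,"s22")
E
```

```text
clock: 27.78
tool_pos: [0.6046, -0.0262, 0.0727]
orientation: [-180.0, -0.2, -21.8]
force: [-1.7, -1.1, 7.5]
opening: 0.0557
```

View pics/s22.png

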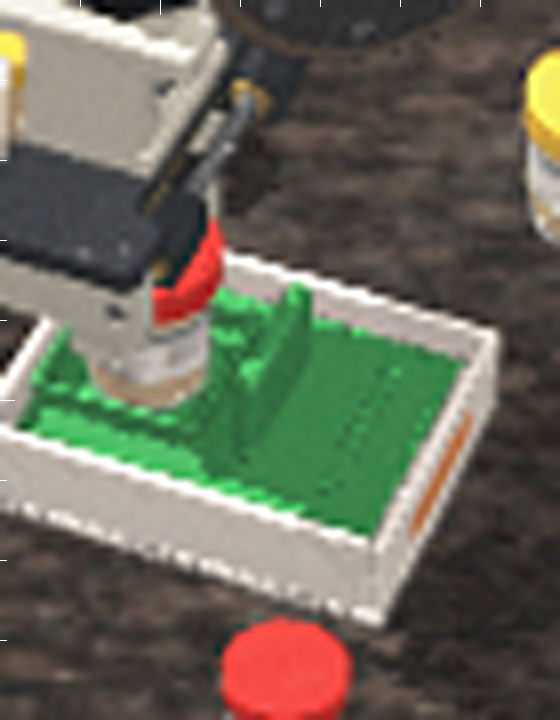

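```bash
python3 -m pendant '[[0,0,-0.001,0,0,0,0.6],[0,0,-0.001,0,0,0,0.6],[0,0,-0.001,0,0,0,0.6],[0,0,-0.001,0,0,0,0.6],[0,0,-0.03,0,0,0,0.6],[0,0,-0.07,0,0,0,0.6],[0,0,-0.12,0,0,0,0.6],[-0.05,-0.04,-0.14,0,0,0,0.6],[-0.1,-0.09,-0.14,0,0,0,0.6],[-0.12,-0.15,-0.14,0,0,0,0.6],[-0.12,-0.2,-0.14,0,0,0,0.6],[-0.12,-0.2,-0.14,0,0,0,0.6]]'; python3 - <<'E'
from h import *
s=snapshot("side");crop(s,250,130,350,230,6,"s23");cv2.imwrite("pics/s23f.png",s["image"]); t=snapshot("top"); crop(t,300,140,400,240,6,"t23");cv2.imwrite("pics/t23f.png",t["image"])
E
```

```text
clock: 29.32
tool_pos: [0.5672, 0.2078, 0.2108]
orientation: [-180.0, -0.1, -21.6]
force: [-0.5, -0.3, -0.7]
opening: 0.0703
```

View pics/s23.png

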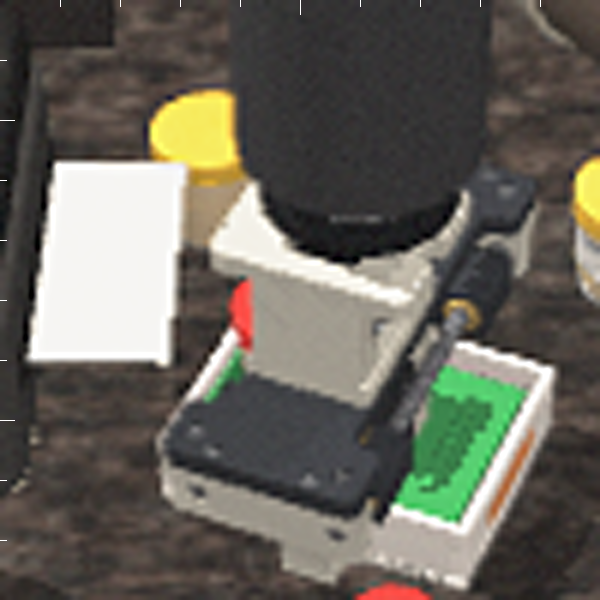

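View pics/t23.png

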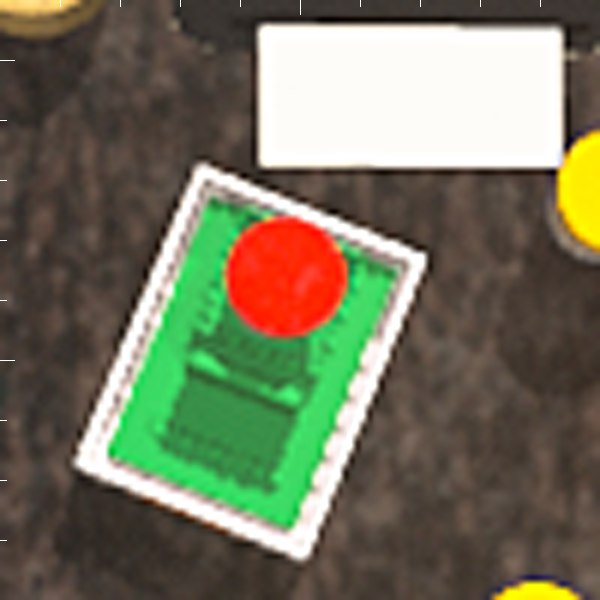

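View pics/s23f.png

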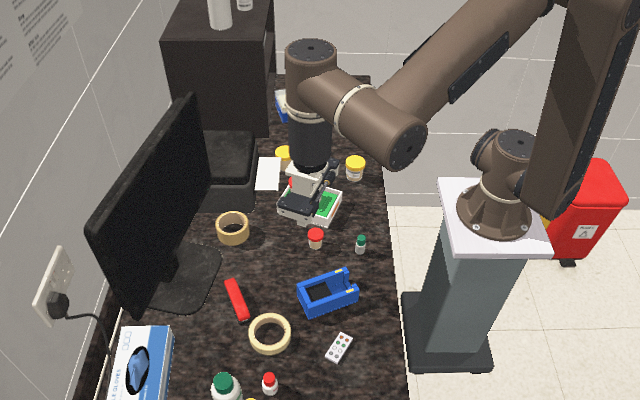

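View pics/t23f.png

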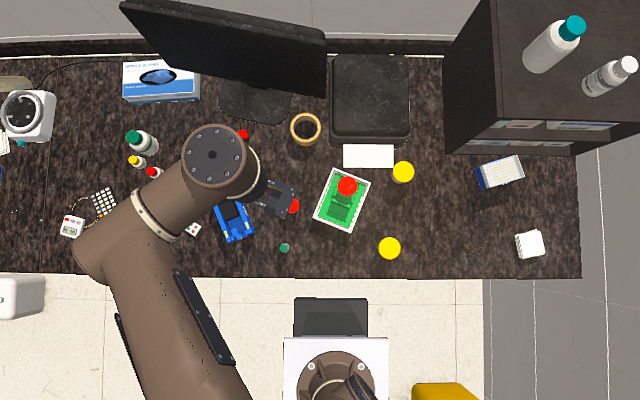

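The top view shows the cup in the socket at (347,186). I'll move aside for a clear side view.

```bash
python3 -m pendant '[[-0.06,-0.04,-0.03,0,0,0,0.6],[-0.11,-0.08,-0.05,0,0,0,0.6],[-0.16,-0.12,-0.05,0,0,0,0.6],[-0.16,-0.17,-0.05,0,0,0,0.6],[-0.16,-0.22,-0.05,0,0,0,0.6],[-0.16,-0.22,-0.05,0,0,0,0.6]]'; python3 - <<'E'
from h import *
s=snapshot("side");crop(s,250,110,370,230,6,"s24"); t=snapshot("top")
a=np.linspace(0,6.28,40)
out=[]
S=[]
for im in(s,t):
    best=None
    hsv=cv2.cvtColor(im["image"],cv2.COLOR_BGR2HSV)
    P=np.c_[.6036+.029*np.cos(a),-.0266+.029*np.sin(a),np.full(40,.097)]; p=proj(im,P); x0,y0=map(int,p.mean(0).astype(int)-[22,18]); i2=cv2.resize(im["image"][y0:y0+45,x0:x0+45],None,fx=8,fy=8,interpolation=cv2.INTER_CUBIC)
    for q in p: cv2.circle(i2,tuple(int(v) for v in ((q-[x0,y0]+.5)*8)),2,(255,0,0),-1)
    out.append(i2)
cv2.imwrite("pics/cup2.png",np.hstack(out))
E
```

```text
clock: 30.18
tool_pos: [0.5002, 0.4692, 0.2592]
orientation: [179.9, -0.1, -21.8]
force: [-1.3, -0.8, -1.4]
opening: 0.07
```

View pics/s24.png

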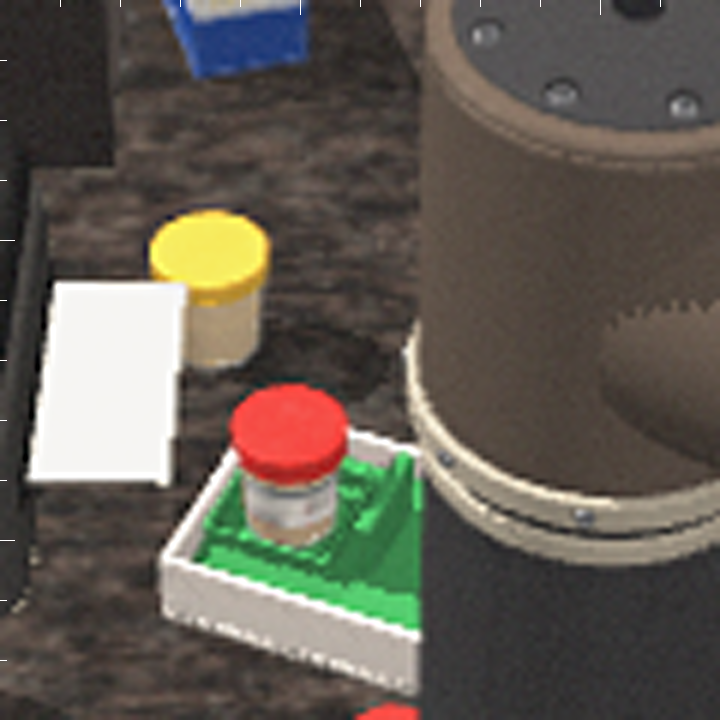

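View pics/cup2.png

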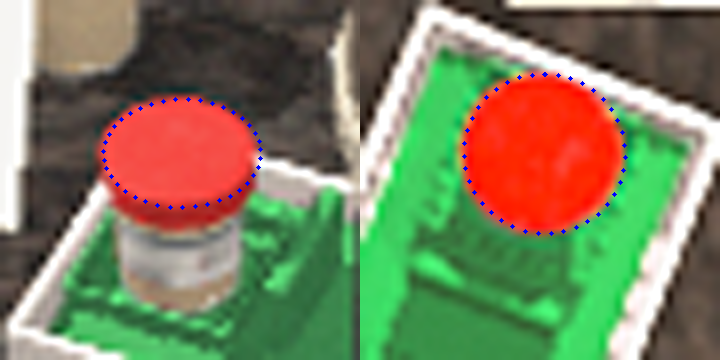

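The cup stands upright in the socket: the lid outline modelled at 97 mm matches both views. The bystanders haven't moved. Handing in.

```bash
python3 - <<'E'
from h import *
print(ctrl.close_job()); print(ctrl.get_obs()["clock"])
E
```

```text
the job is handed in; nothing more can be done
None
the job is handed in; nothing more can be done
```

The check kit is packed and handed in at about 30 s, well inside the 72 s limit; no verdict was reported.

**What I did:**
- **Plate:** I tipped it at the notch, gripped its raised end and laid it windows up in the orange stops.
- **Divider:** I fitted it on the ledges over the plate with the fin up.
- **Cup:** I stood the larger red-lidded cup in the socket.

**Last checks:**
- **Plate:** before covering it, the four corner windows I measured were at 22.1–22.8 mm, so it lay level.
- **Divider:** it was within about 1 mm and 1° of the carrier's pose and went down to the expected height.
- **Cup:** the lid outline fits a 97 mm top in both views, which means upright on the sheet.
- **Bystanders:** the yellow cups looked undisturbed in the last views. The green-capped vial was last in view just before I moved the arm aside.

**What went wrong or disagreed:**
- **Joint limits:** my first approach to the tipped plate leaned too far and ran the arm to its joint 3 and 4 limits. Joint 4 read 95.54° against a limit of 95.51°, with a 54 N wrist force but no visible contact. I backed out and used a smaller lean. If the range limit is judged strictly, this could count against the job.
- **Divider pose while held:** a side-view check of the divider above the carrier differed by about 3 mm from the pose expected from the arm, which was within its play.

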